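# Tighten the strap clamp that holds a relief panel

## Robot

A 6-joint arm with a two-finger parallel gripper is mounted at the origin on the work surface. World frame = base frame: x ahead of the robot, y to its left, z up, the work surface at z = 0. Lengths are in mm, angles in rad, forces in N, time in s.
With the tool pointing down it reaches from about 400 to 925 mm from the base axis. Payload 3.4 kg.
Tool frame: the origin (TCP) lies midway between the tips of the shut fingers; the grasp point (between the pads) lies 19 mm behind it; z points along the fingers, y is the line along which they close (so a half turn about z gives the same grasp; the last joint's range is limited). The gripper opens to 85 mm and grips with 20 to 120 N. Pads are 22 mm wide; open, the fingers measure 114 mm over their backs; the gripper's body (76 mm by 85 mm) begins 54 mm behind the grasp point. The pads swing forward as they close: fully open they stand 13 mm farther back than shut.
Start: joints at [1.21, 0.307, 1.506, -0, 1.328, -0.073], TCP at [163.233, 551.349, 231.305] pointing down, gripper open.
Joint ranges: [-3.12, 3.12], [-1.05, 2.28], [0.14, 2.33], [-1.42, 4.57], [0.1, 2.73], [-2.68, 2.68]. Speed limits (rad/s): [2.57, 2.57, 3.14, 3.14, 3.14, 3.14].

## Interface

Orientations are given as a unit quaternion [w, x, y, z].
In Python, from station import get_obs, capture, hand_in, spot_in, cut_out gives the robot as it stands.
- The arm moves only by the tool drive_tool, never from a script. Its argument "deltas" is a list of rows, each an object with "dp": the shift along the tool's x, y, z in m, a list of three; "delta_rot": the turn, a rotation vector about the tool's x, y, z in degrees, a list of three; "jaw": the gripper's target within -1 to 1 (fully open at 1, half-way at 0, shut at -1). In form: [{"dp": [dx, dy, dz], "delta_rot": [ax, ay, az], "jaw": jaw}, ...]. A call has 1 to 12 rows; each row is the pose to reach, as a shift and turn from the pose commanded when the call began, along the tool's axes at that moment; what a row does not reach only later rows make up. A row lasts 1/8 s, in which the tool goes at most 62.5 mm and 10.7 degrees, less where a joint would pass 70% of its speed; a pose out of reach is approached as far as the arm can. A call with a gripper value outside its range is refused whole. The fingers move at their own pace and stop on an object; "force" is the grip in N (left out, the last holds). Time passes only in rows, so rows that repeat a pose let the fingers close. It gives the time, the measured TCP pose, the force, the opening and the grip force at its end, in the units of the state.
- get_obs(): the state, without advancing time (a new reading comes with each control period).
- capture(name): name is "scene" or "top" or "wrist"; returns a dict with "pixels" (400x640x3 uint8, blue, green, red), "mtx" (3x3 intrinsics, pixels), "R" (3x3) and "t" (3): a world point X has camera coordinates R X + t. Camera axes: x right, y down, z forward; pixel columns grow to the right and rows downward; lengths in mm; the calibration is good to about 2 mm. A picture is of the moment at which its call begins. There is no depth.
- hand_in(): hands the job in; it is judged then, once.
Trained networks look in the newest picture that a camera, given by its name, has taken for a name from the list of things; names that differ only in an ending like _2 or _b are one class to them, and where a whole thing is asked for, a point or a joint stands for the part that bears it (a point fixed in the world has none). Each returns a list of dicts, best first, with "conf" (0 to 1); they miss things now and then, are a little off and sometimes report something else, mostly with a low value. They report only what shows in the picture. A call takes as long as a camera call. They do not tell look-alikes from the thing itself.
- spot_in(camera, target): "centre" ([column, row] in pixels, amid what is visible of it).
- cut_out(camera, target): "mask" (400x640 bool, what is visible of it) and "centre" ([column, row] in pixels, amid what is visible of it).
The state is a dict: "t": time; "joint_positions": joint angles; "qvel": joint speeds; "joint_efforts": joint torques, N m; "position": TCP position; "tool_rot": TCP orientation; "contact_force": force on the tool from outside, world axes, zero at the start; "moment": the same for the moment, N m; "grip_width": finger opening in mm; "finger_force": force on a finger pad.
Only numpy, scipy, OpenCV 4.12 (cv2) and the standard library are available. Lean on these libraries where they do the work, as an engineer would, in place of code of your own. Each camera call takes 0.05 s, during which the arm holds its last target. There are 200 camera calls.

## Task

The strap clamp in front of the carved panel is loose. Take the flat screwdriver out of the tool rack, set it upright and lightly on the clamp's slotted screw, turn it with little pressure until the blade drops into the slot, then turn the screw clockwise until it comes up tight, and stop there without forcing it. Stand the screwdriver back in the rack, and leave the carving and everything else on the bench alone.

Things in the scene. Friction and masses are not known exactly. Their poses are not given: they have to be found in the camera images.
- driver: The flat-blade screwdriver, 184 mm long, 160 g, standing blade down in one of the rack's holes (which one varies), the only tool there with a flat-sided handle. Origin: middle of the blade's end; z runs up the shaft to the handle, x along the blade's 12 mm width, y across its thickness (1.8 mm at the end, 2.3 mm at 6 mm up; then an 8.4 mm round shank). Both ways round are alike
- driver_grip (a point): Point on the screwdriver's axis in its wooden handle, 150 mm above the blade's end, axes as the screwdriver's. The oval handle is 34 mm wide along x and 24 mm thick along y from 105 to 175 mm up, with flat sides facing +y and -y (grip across these), and ends at 184 mm
- driver_bolster (a point): Point on the screwdriver's axis at the underside of its steel bolster, 85 mm above the blade's end; the bolster is 24 x 19 mm, rests on the rack's top and does not pass its holes
- rack: Fixed wooden tool rack, a 250 x 75 mm board on two cheeks, its top 100 mm above the bench. Origin on the bench under its middle, x along its length. Four round 17 mm holes right through the 18 mm thick board at x = -90, -30, +30, +90 mm, y = 0; all hold a tool at the start, the screwdriver's flat sides facing across the rack. In its hole the screwdriver's origin is 15 mm above the bench
- board: Fixed plywood carving board, 315 x 240 x 18 mm, lying on the bench with the carved panel on it. Origin on the bench under its middle, x towards the lipped wooden cleat at its far edge. The steel strap clamp is at its -x edge, its packing and strap up to 49 mm above the bench
- screw_top (a point): Middle of the top of the slotted screw's head, on its vertical axis, 59 mm above the bench; frame as the board's. Round steel head, 20 mm across, 8 mm high, on the clamp's washer. One straight slot right across through the middle, 3.4 mm wide, 4 mm deep; its direction differs every time and is not measured. Until the blade is in, 3 to 10 N is a light touch, does not turn the screw, and 30 N scars it
- screw (a joint): How far the screw has been turned, in rad, growing clockwise seen from above (tightening). It starts between 0 and 0.6, turns stiffly (0.15 N m) and comes to a dead stop, tight, at 1.8; backwards it ends at -0.5. It does not tell the slot's direction. The blade has about 0.2 rad of play either way in the slot. At the stop 0.3 N m is tight enough; more than 0.5 N m spoils the slot
- panel: Loose carved panel of pale wood, 200 x 150 x 22 mm with a lotus in low relief up to 14 mm higher, lying on the board under the clamp's toe and the cleat's lip. Origin under its middle. Not to be touched
- gouge_a: Gouge with a round wooden handle, standing in the rack. Origin on its axis at the rack's top; the handle rises 108 mm above it. Leave it standing
- gouge_b: Gouge with a round wooden handle, standing in the rack. Origin on its axis at the rack's top; the handle rises 112 mm above it. Leave it standing
- gouge_c: Gouge with a round wooden handle, standing in the rack. Origin on its axis at the rack's top; the handle rises 100 mm above it. Leave it standing
- mallet: Round carver's mallet standing on its head, 84 mm across, 225 mm tall. Origin under it. A bystander
- stone: Grey sharpening stone on a wooden base, 200 x 62 x 34 mm. Origin under it. A bystander
- glue: White glue bottle, 52 mm across, 150 mm tall. Origin under it. A bystander
- offcut: Offcut of pale wood, 75 x 45 x 30 mm. Origin under it. A bystander
- knife: Carving knife lying flat, 160 mm long, 14 mm high. Origin near its middle. A bystander
- figure: Small turned wooden figure on a base, 84 mm across, 143 mm tall. Origin under it. A bystander
There are look-alikes about, which are no part of the job. Leave any blue look-alike of the driver alone.

How it is judged (in metres and radians):
On the way, in this order (a step that is already met when the one before it is completed fails the run):
1. the blade is down in the screw's slot (z of driver in the frame of screw_top below -0.0025 m and horizontal distance between driver and screw_top below 0.004 m and angle between driver's own z axis and vertical below 0.12 rad), for 0.1 s.
2. the screw is tight, with the blade still in its slot (all of step 1 and value of joint screw above 1.7 rad), for 0.1 s.
At the end, for the whole second after the job is handed in: The screw stands at 1.7 rad or more (tight), and the screwdriver stands released and at rest in a hole of the rack, blade down, bolster on the rack's top to within 4 mm, within 0.1 rad of upright (value of joint screw above 1.7 rad and z of driver in the frame of rack between 0.011 and 0.019 m and y of driver in the frame of rack between -0.009 and 0.009 m and x of driver in the frame of rack between -0.1 and 0.1 m and angle between driver's own z axis and vertical below 0.1 rad and linear speed of driver below 0.02 m/s and contact force between the fingers and driver below 0.1 N); the robot touches nothing.
It fails at once if the blade bears on the screw with more than 30 N while it is not yet 2 mm down in the slot (z of driver in the frame of screw_top above -0.002 m and contact force between driver and screw above 30 N).
It fails at once if the blade is forced round in the slot with more than 150 N (some 0.5 N m) (contact force between driver and screw above 150 N).
It fails at once if the screw is turned with the gripper instead of the screwdriver (contact force between the fingers and screw above 0.5 N).
It fails at once if the carved panel is struck or pushed (contact force between any of driver, the fingers, the arm and panel above 2 N or distance of panel from where it was at the start of the episode above 0.006 m).
It fails at once if another tool in the rack is lifted or tipped, or a bystander pushed more than 20 mm (distance of any of gouge_a, gouge_b, gouge_c, mallet, stone, glue, offcut, knife, figure from where it was at the start of the episode above 0.02 m or angle between any of gouge_a, gouge_b, gouge_c, mallet, stone, glue, offcut, knife, figure's own z axis and vertical above 0.3 rad).
It also fails if it takes over 72 s, if anything falls off the work surface, if the arm or the gripper's body presses on something with over 40 N, if the wrist force passes 120 N, or if a joint passes its speed limit or range.

## Working session

There is one attempt and no reset: what is moved stays moved. The work goes in short steps, Python scripts to look and compute and a tool call to move; the robot and the scene stay as the last step left them, time stands still between calls to the robot, and variables do not carry over. Pictures are saved under pics/ and viewed, at most 10 in all, crops included, and the job is handed in when it is done.

Besides the shell and the picture viewer there is one more tool, called after ">>>" as a command line: name --argument value ..., lists and objects as JSON in quotes. drive_tool: Moves the arm, as the interface text tells. Its arguments: {"type":"object","properties":{"deltas":{"type":"array"},"force":{"type":"number"}},"required":["deltas"]}

```bash
mkdir -p pics; cat > h.py <<'E'
import numpy as np, cv2
from station import *
def ray(c,px):
    K,R,t=np.array(c["mtx"]),np.array(c["R"]),np.array(c["t"])
    d=R.T@np.linalg.inv(K)@np.array([px[0],px[1],1.]); return -R.T@t, d/np.linalg.norm(d)
def atz(c,px,z):
    o,d=ray(c,px); return o+d*(z-o[2])/d[2]
def tri(obs):
    A=np.zeros((3,3));b=np.zeros(3)
    for c,px in obs:
        o,d=ray(c,px);P=np.eye(3)-np.outer(d,d);A+=P;b+=P@o
    X=np.linalg.solve(A,b); return X,[np.linalg.norm((np.eye(3)-np.outer(d,d))@(X-o)) for o,d in [ray(c,p) for c,p in obs]]
def proj(c,X):
    p=np.array(c["mtx"])@(np.array(c["R"])@np.array(X,float)+np.array(c["t"])); return p[:2]/p[2]
E
python3 - <<'E'
from h import *
np.set_printoptions(precision=1,suppress=True)
for n in ["scene","top","wrist"]:
    c=capture(n); cv2.imwrite(f"pics/{n}0.png",c["pixels"])
    print(n,ray(c,(320,200)))
    for k in ["driver","driver_bolster","rack","board","screw_top","screw","panel","gouge_a","mallet","figure","glue"]:
        print(k,[(np.round(s["centre"]).tolist(),round(s["conf"],2)) for s in spot_in(n,k)][:5])
print(get_obs())
E
```

```text
scene (array([967.6, 539.6, 998.4]), array([-0.4, -0.5, -0.8]))
driver [([399.0, 238.0], 0.9), ([454.0, 223.0], 0.76), ([452.0, 266.0], 0.67), ([425.0, 296.0], 0.57)]
driver_bolster [([400.0, 237.0], 0.9), ([454.0, 221.0], 0.68), ([426.0, 294.0], 0.57)]
rack [([380.0, 281.0], 0.74)]
board []
screw_top [([280.0, 218.0], 0.77)]
screw [([201.0, 145.0], 0.68)]
panel [([266.0, 202.0], 0.72)]
gouge_a [([370.0, 274.0], 0.67), ([386.0, 255.0], 0.65), ([414.0, 222.0], 0.54), ([266.0, 207.0], 0.32)]
mallet [([292.0, 313.0], 0.76)]
figure [([293.0, 311.0], 0.35)]
glue [([266.0, 202.0], 0.65), ([201.0, 145.0], 0.64)]
top (array([ 304.9,   13.3, 1469.4]), array([ 0.2,  0. , -1. ]))
driver [([185.0, 197.0], 0.62), ([194.0, 230.0], 0.54), ([215.0, 270.0], 0.52), ([230.0, 212.0], 0.45)]
driver_bolster [([188.0, 198.0], 0.74), ([216.0, 271.0], 0.7), ([239.0, 204.0], 0.69), ([230.0, 211.0], 0.63), ([195.0, 228.0], 0.52)]
rack [([238.0, 202.0], 0.75)]
board [([361.0, 190.0], 0.78), ([174.0, 165.0], 0.61), ([366.0, 169.0], 0.55)]
screw_top [([357.0, 191.0], 0.79)]
screw [([369.0, 169.0], 0.29)]
panel [(
[... 263 characters left out ...]
, 574.3, 372.9]), array([ 0.3, -0.1, -1. ]))
driver [([237.0, 378.0], 0.72), ([268.0, 302.0], 0.68)]
driver_bolster [([268.0, 302.0], 0.69), ([238.0, 377.0], 0.67)]
rack [([148.0, 396.0], 0.65)]
board [([146.0, 397.0], 0.16)]
screw_top []
screw []
panel []
gouge_a []
mallet []
figure []
glue []
{'t': 1.8, 'joint_positions': array([ 1.2,  0.3,  1.5, -0. ,  1.3, -0.1]), 'qvel': array([ 0.,  0.,  0., -0.,  0.,  0.]), 'joint_efforts': array([ -0. , -45.7, -25.2,  -0. ,   0. ,  -0. ]), 'position': array([163.2, 551.4, 231.3]), 'tool_rot': array([0. , 0.1, 1. , 0. ]), 'contact_force': array([-0.1,  0.3,  0.4]), 'moment': array([ 0.,  0., -0.]), 'finger_force': 0.0, 'grip_width': 85.22792830821577}
```

View pics/scene0.png

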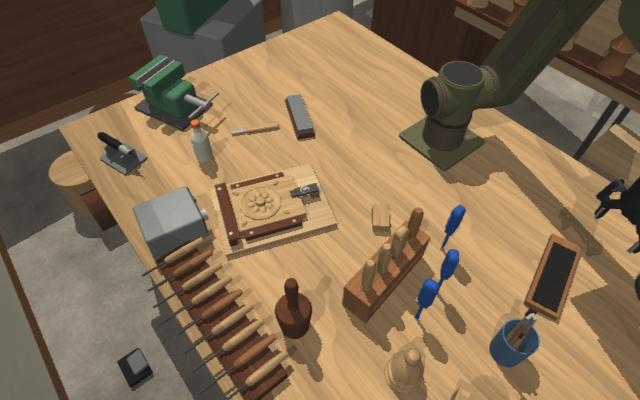

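View pics/top0.png

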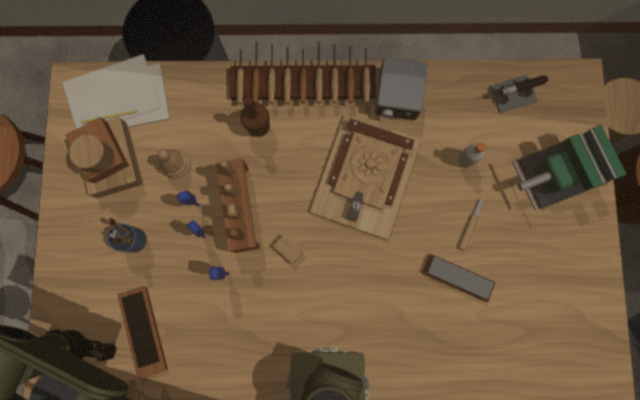

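```bash
python3 - <<'E'
from h import *
s=cv2.imread("pics/scene0.png");t=cv2.imread("pics/top0.png")
a=cv2.resize(s[195:325,335:475],None,fx=4,fy=4,interpolation=cv2.INTER_CUBIC)
b=cv2.resize(t[155:255,205:265],None,fx=4,fy=4,interpolation=cv2.INTER_CUBIC)
o=np.zeros((520,800,3),np.uint8);o[:,:560]=a;o[:400,560:800]=b
cv2.imwrite("pics/crop1.png",o)
E
```

```text
(no output)
```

View pics/crop1.png

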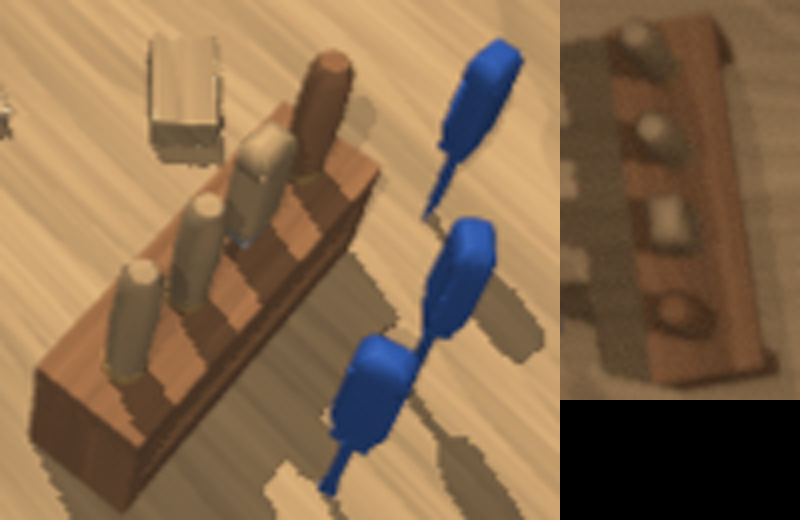

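Candidates: rack tools in scene at (369,272), (385,255), (400,238), (415,222), and blue look-alikes at (454,223), (450,266), (428,295). The one at (400,238), top (230,211), is the only wooden one with flat sides and a steel bolster, so that is the driver.

```bash
python3 - <<'E'
from h import *
np.set_printoptions(precision=1,suppress=True)
s=capture("scene");sd=cut_out("scene","driver");sr=cut_out("scene","rack");ss=spot_in("scene","screw_top");sb=spot_in("scene","driver_bolster")
t=capture("top");td=cut_out("top","driver");tr=cut_out("top","rack");ts=spot_in("top","screw_top");tb=spot_in("top","driver_bolster");bd=cut_out("top","board")
f=lambda L:[(np.round(x["centre"],1).tolist(),round(x["conf"],2)) for x in L]
for n,L in dict(sd=sd,sr=sr,ss=ss,sb=sb,td=td,tr=tr,ts=ts,tb=tb,bd=bd).items(): print(n,f(L))
near=lambda L,p:min(L,key=lambda x:np.hypot(*(np.array(x["centre"])-p)))["centre"]
print("driver mid",tri([(s,near(sd,(400,238))),(t,near(td,(230,211)))]))
print("screw",tri([(s,near(ss,(304,190))),(t,near(ts,(356,199)))]))
for a,b in [((454,223),(217,271)),((450,266),(195,229)),((428,295),(187,198))]:
    print("blue",tri([(s,near(sd,a)),(t,near(td,b))]))
for nm,c,L in [("s",s,sr),("t",t,tr)]:
    m=L[0]["mask"];p=np.argwhere(m)[:,::-1]; 
    hull=cv2.convexHull(p.astype(np.int32)); q=cv2.approxPolyDP(hull,5,True)[:,0]
    print(nm,m.sum(),q.tolist()); print([atz(c,x,100)[:2] for x in q])
cv2.imwrite("pics/top1.png",t["pixels"])
# tops of the handles in top view at their described heights
for px,z in [((224.5,164.5),205),((228.5,188),205),((232,209),199),((234.5,232),205)]: print(px,atz(t,px,z))
E
```

```text
sd [([402.7, 239.8], 0.9), ([486.2, 282.4], 0.79), ([432.7, 286.7], 0.75), ([385.4, 254.0], 0.46), ([198.5, 143.3], 0.21)]
sr [([379.1, 282.0], 0.79), ([265.3, 203.5], 0.61), ([398.7, 239.1], 0.34)]
ss [([277.1, 220.5], 0.68)]
sb [([487.8, 279.0], 0.93), ([429.6, 288.9], 0.72), ([399.1, 239.9], 0.66), ([406.8, 317.8], 0.62), ([381.7, 281.1], 0.42)]
td [([178.1, 274.8], 0.97), ([199.1, 199.3], 0.96), ([202.2, 231.1], 0.82), ([231.0, 213.8], 0.71)]
tr [([239.1, 203.9], 0.59), ([234.3, 213.5], 0.24)]
ts [([357.4, 192.6], 0.65)]
tb [([179.1, 274.6], 0.89), ([205.3, 231.3], 0.67), ([195.9, 194.1], 0.64), ([359.4, 192.8], 0.56)]
bd [([359.4, 190.5], 0.66), ([237.4, 204.6], 0.24)]
driver mid (array([476.3, 252.1, 159. ]), [np.float64(0.7537907889376768), np.float64(0.7537907889375534)])
screw (array([ 581.7, -106.6,  -75. ]), [np.float64(12.747007065689726), np.float64(12.747007065689877)])
blue (array([390.1, 312.4, 152.8]), [np.float64(100.30538062582977), np.float64(100.30538062582995)])
blue (array([444. , 353.8,  36.7]), [np.float64(1.1471590846322552), np.float64(1.1471590846323836)])
blue (array([510. , 357.7, 137.2]), [np.float64(17.97964673785921), np.float64(17.97964673785916)])
s 2808 [[428, 236], [421, 258], [367, 322], [343, 305], [344, 285], [403, 221]]
[array([383.4, 264.4]), array([444.1, 296.5]), array([654.7, 331.7]), array([669.8, 269.3]), array([636.1, 233.9]), array([399.5, 193.1])]
t 1986 [[258, 248], [228, 247], [217, 162], [241, 158], [247, 165]]
[array([390.7, 186.6]), array([393.7, 268.1]), array([630.3, 304.9]), array([641.4, 238.1]), array([621.3, 221. ])]
(224.5, 164.5) [598.6 263.  205. ]
(228.5, 188) [537.1 251.2 205. ]
(232, 209) [483.8 242.  199. ]
(234.5, 232) [424.5 233.2 205. ]
```

```bash
python3 - <<'E'
from h import *
np.set_printoptions(precision=0,suppress=True)
def blobs(im):
    h=cv2.cvtColor(im,cv2.COLOR_BGR2HSV); m=cv2.inRange(h,(112,150,50),(128,255,255))
    n,l,st,c=cv2.connectedComponentsWithStats(m); return [c[i] for i in range(1,n) if st[i,4]>25]
for i in range(4):
    s=capture("scene");t=capture("top"); print(get_obs()["t"],blobs(s["pixels"]),blobs(t["pixels"]))
o=np.hstack([s["pixels"][180:400,330:560],t["pixels"][130:350,130:300]]);cv2.imwrite("pics/b.png",cv2.resize(o,None,fx=2,fy=2))
E
```

```text
2.45 [] []
2.55 [] []
2.65 [] []
2.75 [] []
```

View pics/b.png

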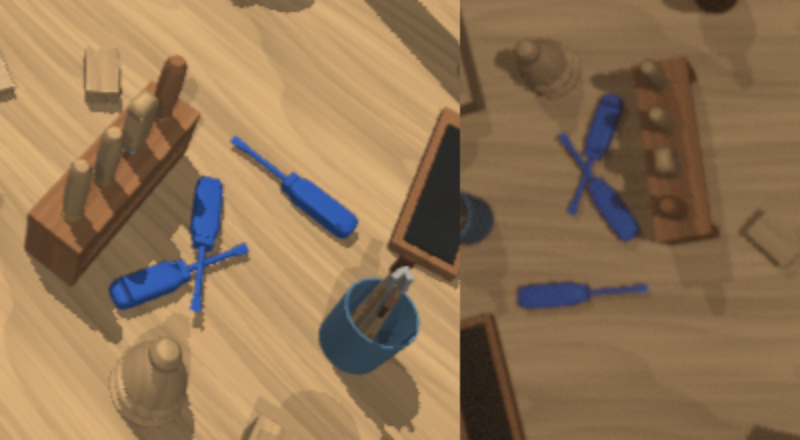

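```bash
cat >> h.py <<'E'
from scipy.spatial.transform import Rotation as Ro
def tool():
    o=get_obs(); q=np.array(o["tool_rot"]); return np.array(o["position"]),Ro.from_quat(q[[1,2,3,0]])
def down(yaw):  # tool y at world angle yaw (deg), z down
    a=np.radians(yaw); y=np.array([np.cos(a),np.sin(a),0]); z=np.array([0,0,-1.]); return Ro.from_matrix(np.c_[np.cross(y,z),y,z])
def delta(P,R,frm=None):
    p,r=frm or tool(); return (r.inv().apply(np.array(P,float)-p)/1000).round(4).tolist(),np.degrees((r.inv()*R).as_rotvec()).round(2).tolist()
E
python3 - <<'E'
from h import *
np.set_printoptions(precision=3,suppress=True)
p,r=tool();print(p,r.as_matrix(), get_obs()["joint_positions"])
c=capture("wrist");o,d=ray(c,(320,200));print("cam in tool",r.inv().apply(o-p),r.inv().apply(d))
print("mtx",c["mtx"][0][0])
for y in (99.7,-80.3): print(y,delta([450,240,330],down(y)))
for y in (99.7,): print(y,delta([520,-30,330],down(y)))
E
```

```text
[163.255 551.348 231.307] [[-0.959  0.284  0.   ]
 [ 0.284  0.959 -0.   ]
 [-0.     0.    -1.   ]] [ 1.209  0.307  1.506 -0.     1.328 -0.073]
cam in tool [  82.116   -0.342 -141.61 ] [-0.309 -0.006  0.951]
mtx 321.1183045135377
99.7 ([-0.3633, -0.2172, -0.0987], [0.0, -0.0, -26.19])
-80.3 ([-0.3633, -0.2172, -0.0987], [-0.0, -0.0, 153.81])
99.7 ([-0.5071, -0.4562, -0.0987], [0.0, -0.0, -26.19])
```

>>> drive_tool --deltas '[{"dp":[-0.05,-0.03,-0.04],"delta_rot":[0,0,-5],"jaw":1},{"dp":[-0.1,-0.06,-0.0987],"delta_rot":[0,0,-12],"jaw":1},{"dp":[-0.15,-0.09,-0.0987],"delta_rot":[0,0,-20],"jaw":1},{"dp":[-0.2,-0.12,-0.0987],"delta_rot":[0,0,-26.2],"jaw":1},{"dp":[-0.25,-0.15,-0.0987],"delta_rot":[0,0,-26.2],"jaw":1},{"dp":[-0.3,-0.18,-0.0987],"delta_rot":[0,0,-26.2],"jaw":1},{"dp":[-0.34,-0.205,-0.0987],"delta_rot":[0,0,-26.2],"jaw":1},{"dp":[-0.363,-0.217,-0.0987],"delta_rot":[0,0,-26.2],"jaw":1},{"dp":[-0.363,-0.217,-0.0987],"delta_rot":[0,0,-26.2],"jaw":1},{"dp":[-0.363,-0.217,-0.0987],"delta_rot":[0,0,-26.2],"jaw":1}]'

```text
t: 4.05
position: [449.2, 240.6, 329.9]
tool_rot: [-0.0, -0.085, 0.996, 0.0]
contact_force: [-0.5, 0.3, 0.2]
grip_width: 85.4
finger_force: 0.0
```

```bash
python3 - <<'E'
from h import *
import pickle
np.set_printoptions(precision=2,suppress=True)
print(tool()[0],get_obs()["qvel"])
c=capture("wrist")
L={k:cut_out("wrist",k) for k in ("driver","rack","gouge_a")}
B=spot_in("wrist","driver_bolster")
for k in L: print(k,[(x["centre"],x["conf"]) for x in L[k]])
print(B)
pickle.dump((c,L),open("w1.pkl","wb"));cv2.imwrite("pics/w1.png",c["pixels"])
E
```

```text
[449.21 240.56 329.94] [ 0.02 -0.    0.   -0.   -0.   -0.  ]
driver [([319.9, 214.5], 0.73), ([397.6, 162.5], 0.66), ([393.8, 227.6], 0.62), ([471.8, 75.4], 0.58)]
rack [([321.8, 184.7], 0.88)]
gouge_a [([319.1, 315.8], 0.91), ([319.1, 264.6], 0.82), ([320.9, 156.1], 0.72)]
[{'centre': [397.3, 160.5], 'conf': 0.98}, {'centre': [471.6, 75.7], 'conf': 0.7}, {'centre': [319.0, 213.0], 'conf': 0.59}]
```

View pics/w1.png

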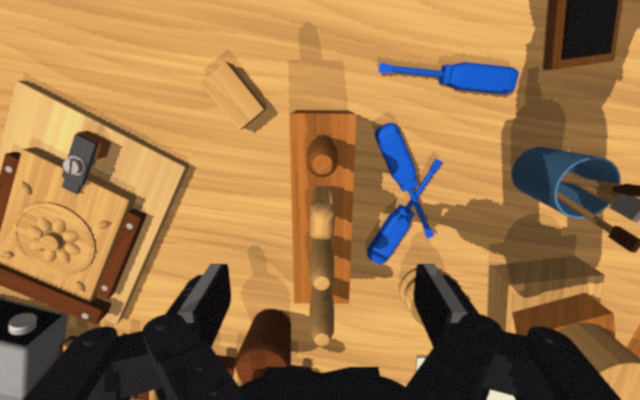

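```bash
python3 - <<'E'
from h import *
import pickle
np.set_printoptions(precision=1,suppress=True)
c,L=pickle.load(open("w1.pkl","rb"))
g=cv2.cvtColor(c["pixels"],cv2.COLOR_BGR2GRAY)
m=L["rack"][0]["mask"]
for r in (115,120,125,130,230,265,280,295):
    x=np.where(m[r])[0]; a,b=x.min(),x.max()+1; print(r,a,b,atz(c,(a,r),100),atz(c,(b,r),100),"mid",atz(c,((a+b)/2,r),100))
for k in ("driver","gouge_a"):
  for x in L[k]:
    p=np.argwhere(x["mask"]); 
    if not 290<x["centre"][0]<350: continue
    print(k,x["centre"],p.min(0),p.max(0))
    for r in range(p[:,0].min(),p[:,0].max()+1,8):
        q=p[p[:,0]==r][:,1]; print("   ",r,q.min(),q.max())
cv2.imwrite("pics/w1c.png",cv2.resize(c["pixels"][105:355,250:390],None,fx=2.4*1.0,fy=2.4,interpolation=cv2.INTER_CUBIC))
for n,z in (("end",199),("bol",100)):
  for X in (470,480,490): print(n,X,proj(c,[X,245,z]))
E
```

```text
115 289 356 [394.8 194.2 100. ] [382.2 268.1 100. ] mid [388.5 231.1 100. ]
120 289 356 [400.2 194.9 100. ] [387.5 269.2 100. ] mid [393.8 232.  100. ]
125 289 356 [405.6 195.7 100. ] [392.8 270.3 100. ] mid [399.2 233.  100. ]
130 289 356 [411.1 196.4 100. ] [398.3 271.4 100. ] mid [404.7 233.9 100. ]
230 292 351 [532.4 217.  100. ] [520. 290. 100.] mid [526.2 253.5 100. ]
265 293 350 [581.3 225.2 100. ] [568.8 298.5 100. ] mid [575.  261.8 100. ]
280 293 350 [603.5 228.4 100. ] [590.7 302.9 100. ] mid [597.1 265.6 100. ]
295 293 350 [626.4 231.6 100. ] [613.5 307.4 100. ] mid [619.9 269.5 100. ]
driver [319.9, 214.5] [186 308] [239 334]
    186 316 320
    194 312 332
    202 311 333
    210 311 334
    218 310 334
    226 309 332
    234 309 331
gouge_a [319.1, 315.8] [287 308] [345 334]
    287 312 330
    295 310 331
    303 310 333
    311 309 334
    319 308 334
    327 308 333
    335 310 331
    343 315 327
gouge_a [319.1, 264.6] [239 309] [289 333]
    239 312 320
    247 310 330
    255 310 332
    263 309 333
    271 309 333
    279 309 332
    287 314 327
gouge_a [320.9, 156.1] [134 306] [177 337]
    134 319 325
    142 311 332
    150 307 337
    158 306 336
    166 307 336
    174 313 330
end 470 [322.6 215.6]
end 480 [320.8 225.7]
end 490 [319.  235.5]
bol 470 [322.4 186.3]
bol 480 [321.  194.2]
bol 490 [319.6 201.9]
```

View pics/w1c.png

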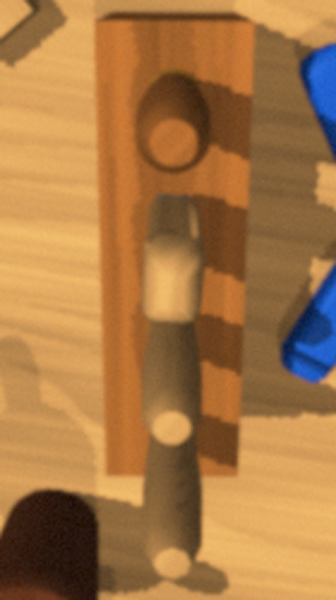

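```bash
python3 - <<'E'
from h import *
import pickle
np.set_printoptions(precision=1,suppress=True)
c,L=pickle.load(open("w1.pkl","rb"))
X=atz(c,(75,166),59);print(X); t=capture("top");print(proj(t,X));s=capture("scene");print(proj(s,X))
print(spot_in("scene","screw_top"))
p,r=tool()
print(delta([X[0],X[1],175],down(99.4)))
E
```

```text
[508.5 -75.8  59. ]
[353.3 206.8]
[305.7 188.1]
[{'centre': [276.3, 222.9], 'conf': 0.71}]
([-0.0046, -0.322, 0.1551], [0.0, 0.01, 0.37])
```

>>> drive_tool --deltas '[{"dp":[0,-0.05,0],"delta_rot":[0,0,0.4],"jaw":1},{"dp":[0,-0.11,0],"delta_rot":[0,0,0.4],"jaw":1},{"dp":[0,-0.17,0.03],"delta_rot":[0,0,0.4],"jaw":1},{"dp":[0,-0.23,0.06],"delta_rot":[0,0,0.4],"jaw":1},{"dp":[-0.003,-0.28,0.1],"delta_rot":[0,0,0.4],"jaw":1},{"dp":[-0.0046,-0.315,0.14],"delta_rot":[0,0,0.4],"jaw":1},{"dp":[-0.0046,-0.322,0.155],"delta_rot":[0,0,0.4],"jaw":1},{"dp":[-0.0046,-0.322,0.155],"delta_rot":[0,0,0.4],"jaw":1},{"dp":[-0.0046,-0.322,0.155],"delta_rot":[0,0,0.4],"jaw":1}]'

```text
t: 5.58
position: [509.3, -75.4, 176.3]
tool_rot: [0.001, -0.082, 0.997, -0.0]
contact_force: [0.1, -0.1, 0.5]
grip_width: 85.7
finger_force: 0.0
```

```bash
python3 - <<'E'
from h import *
import pickle
np.set_printoptions(precision=2,suppress=True)
c=capture("wrist");pickle.dump(c,open("w2.pkl","wb"));o,R=tool();print(o)
print([(x["centre"],x["conf"]) for x in spot_in("wrist","screw_top")])
u=proj(c,[508.5,-75.8,59]);print(u)
x,y=np.round(u).astype(int);x0,y0=x-40,y-40
k=c["pixels"][y0:y0+80,x0:x0+80];print(x0,y0)
cv2.imwrite("pics/w2c.png",cv2.resize(k,None,fx=7,fy=7,interpolation=cv2.INTER_CUBIC))
E
```

```text
[509.52 -75.34 176.54]
[([290.6, 190.8], 0.95)]
[321.44 196.46]
281 156
```

View pics/w2c.png

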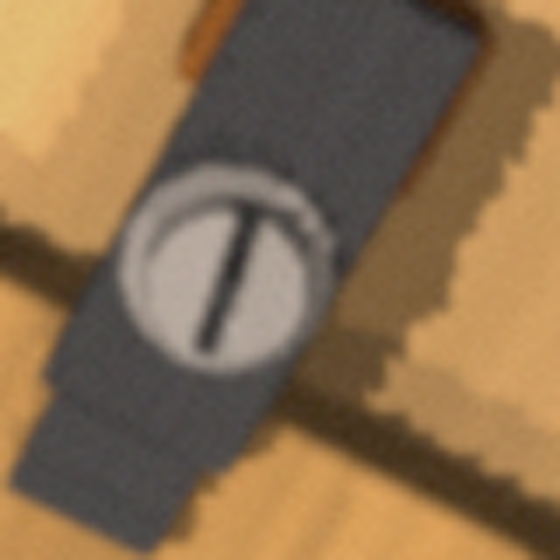

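The picture shows the screw head with its centre at about (313.6,195.9) in the wrist image. The slot runs from about (316.3,185.6) to (310.6,205.7).

```bash
python3 - <<'E'
from h import *
import pickle
np.set_printoptions(precision=2,suppress=True)
c=pickle.load(open("w2.pkl","rb"));w1,_=pickle.load(open("w1.pkl","rb"))
q=lambda x,y:(281+x/7-.43,156+y/7-.43)
C=atz(c,q(228,279),59);a=atz(c,q(247,207),59);b=atz(c,q(207,348),59)
print("screw",C,"slot ang",np.degrees(np.arctan2(*(a-b)[1::-1])),np.linalg.norm(a-b))
print(tri([(c,q(228,279)),(w1,(74.5,165.5))]))
# over driver: grasp point at 155 up => z=170, TCP 19 lower = 151
for z in (300,): print(delta([479.2,246,z],down(99.4)))
E
```

```text
screw [508.74 -82.86  59.  ] slot ang 173.7497495345831 18.473560021832444
(array([511.12, -82.68,  50.48]), [np.float64(0.2747780293148564), np.float64(0.2747780293147811)])
([-0.023, 0.3219, -0.1236], [-0.05, 0.16, 0.01])
```

>>> drive_tool --deltas '[{"dp":[0,0,-0.06],"delta_rot":[0,0,0],"jaw":1},{"dp":[-0.003,0.04,-0.11],"delta_rot":[0,0,0],"jaw":1},{"dp":[-0.006,0.1,-0.1236],"delta_rot":[0,0,0],"jaw":1},{"dp":[-0.01,0.16,-0.1236],"delta_rot":[0,0,0],"jaw":1},{"dp":[-0.015,0.22,-0.1236],"delta_rot":[0,0,0],"jaw":1},{"dp":[-0.02,0.27,-0.1236],"delta_rot":[0,0,0],"jaw":1},{"dp":[-0.023,0.31,-0.1236],"delta_rot":[0,0,0],"jaw":1},{"dp":[-0.023,0.3219,-0.1236],"delta_rot":[0,0,0],"jaw":1},{"dp":[-0.023,0.3219,-0.1236],"delta_rot":[0,0,0],"jaw":1},{"dp":[-0.023,0.3219,-0.1236],"delta_rot":[0,0,0],"jaw":1}]'

```text
t: 6.92
position: [479.1, 244.0, 299.0]
tool_rot: [0.0, -0.081, 0.997, -0.0]
contact_force: [1.0, 1.6, -0.1]
grip_width: 85.2
finger_force: 0.0
```

```bash
python3 - <<'E'
from h import *
import pickle
np.set_printoptions(precision=1,suppress=True)
w1,_=pickle.load(open("w1.pkl","rb"))
c=capture("wrist");print(tool()[0],delta([479.2,246,150],down(99.4)))
for x in cut_out("wrist","driver"):
    p=np.argwhere(x["mask"])[:,::-1]; print(x["centre"],x["conf"],p.min(0),p.max(0))
print("pred",[proj(c,[479.2,246,z]) for z in (100,185,199)])
k=c["pixels"][100:350,240:400];cv2.imwrite("pics/w3.png",cv2.resize(k,None,fx=2.4,fy=2.4,interpolation=cv2.INTER_CUBIC))
E
```

```text
[479.3 243.8 298.9] ([-0.0002, 0.0022, 0.1489], [-0.03, 0.02, -0.16])
[323.4, 194.1] 0.87 [308 167] [338 222]
[405.0, 141.6] 0.66 [380 100] [444 227]
[400.6, 219.5] 0.62 [372 140] [454 256]
[488.1, 45.8] 0.58 [385  30] [538  65]
pred [array([323.7, 175.2]), array([324.1, 199.3]), array([324.2, 204.7])]
```

View pics/w3.png

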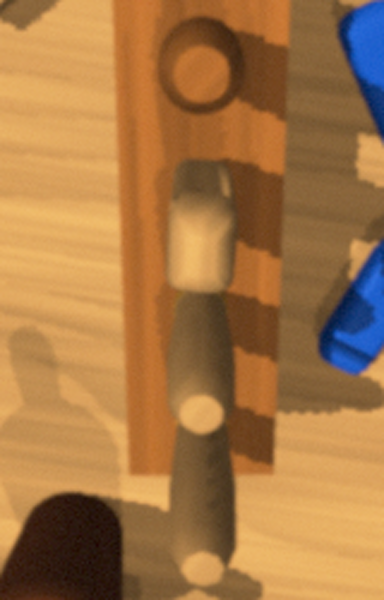

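>>> drive_tool --deltas '[{"dp":[0,0,0.03],"delta_rot":[0,0,0],"jaw":1},{"dp":[0,0,0.06],"delta_rot":[0,0,0],"jaw":1},{"dp":[0,0,0.075],"delta_rot":[0,0,0],"jaw":1},{"dp":[0,0,0.08],"delta_rot":[0,0,0],"jaw":1},{"dp":[0,0,0.08],"delta_rot":[0,0,0],"jaw":1},{"dp":[0,0,0.08],"delta_rot":[0,0,0],"jaw":1}]'

```text
t: 7.78
position: [480.0, 245.3, 219.7]
tool_rot: [0.001, -0.081, 0.997, 0.0]
contact_force: [-0.7, -0.1, 0.1]
grip_width: 85.5
finger_force: 0.0
```

```bash
python3 - <<'E'
from h import *
np.set_printoptions(precision=3,suppress=True)
c=capture("wrist");o=get_obs();print(o["position"],o["qvel"],delta([479.2,246,150],down(99.4)))
for x in cut_out("wrist","driver")[:3]:
    p=np.argwhere(x["mask"])[:,::-1]; print(x["centre"],x["conf"],p.min(0),p.max(0))
    for r in range(p[:,1].min(),p[:,1].max(),8): print(r,p[p[:,1]==r][:,0].min(),p[p[:,1]==r][:,0].max()) if 290<x["centre"][0]<360 else 0
print("pred",[proj(c,[479.2,246,z]) for z in (100,185,199)])
E
```

```text
[479.909 245.308 219.646] [ 0.003  0.     0.005 -0.001  0.     0.   ] ([0.0007, 0.0008, 0.0696], [0.03, 0.12, -0.09])
[527.0, 32.7] 0.96 [398  13] [592  58]
[424.3, 151.1] 0.92 [392  98] [468 252]
[321.6, 233.3] 0.87 [301 186] [343 270]
186 312 332
194 308 337
202 306 339
210 305 339
218 304 341
226 303 343
234 302 343
242 302 343
250 302 342
258 301 340
266 305 337
pred [array([322.64, 195.85]), array([323.012, 238.132]), array([323.105, 248.734])]
```

>>> drive_tool --deltas '[{"dp":[0,0,0.03],"delta_rot":[0,0,0],"jaw":1},{"dp":[0,0,0.055],"delta_rot":[0,0,0],"jaw":1},{"dp":[0,0,0.07],"delta_rot":[0,0,0],"jaw":1},{"dp":[0,0,0.07],"delta_rot":[0,0,0],"jaw":1},{"dp":[0,0,0.07],"delta_rot":[0,0,0],"jaw":-0.2},{"dp":[0,0,0.07],"delta_rot":[0,0,0],"jaw":-0.7},{"dp":[0,0,0.07],"delta_rot":[0,0,0],"jaw":-1},{"dp":[0,0,0.07],"delta_rot":[0,0,0],"jaw":-1},{"dp":[0,0,0.07],"delta_rot":[0,0,0],"jaw":-1},{"dp":[0,0,0.07],"delta_rot":[0,0,0],"jaw":-1},{"dp":[0,0,0.07],"delta_rot":[0,0,0],"jaw":-1}]' --force 60

```text
t: 9.25
position: [479.6, 245.3, 149.4]
tool_rot: [0.001, -0.081, 0.997, 0.0]
contact_force: [-0.3, -0.8, 5.0]
grip_width: 23.6
finger_force: 58.1
```

>>> drive_tool --deltas '[{"dp":[0,0,-0.02],"delta_rot":[0,0,0],"jaw":-1},{"dp":[0,0,-0.06],"delta_rot":[0,0,0],"jaw":-1},{"dp":[0,0,-0.1],"delta_rot":[0,0,0],"jaw":-1},{"dp":[0,0,-0.13],"delta_rot":[0,0,0],"jaw":-1},{"dp":[0.002,-0.03,-0.14],"delta_rot":[0,0,0],"jaw":-1},{"dp":[0.005,-0.07,-0.14],"delta_rot":[0,0,0],"jaw":-1},{"dp":[0.009,-0.12,-0.14],"delta_rot":[0,0,3],"jaw":-1},{"dp":[0.013,-0.17,-0.14],"delta_rot":[0,0,6],"jaw":-1},{"dp":[0.017,-0.22,-0.14],"delta_rot":[0,0,10],"jaw":-1},{"dp":[0.02,-0.27,-0.14],"delta_rot":[0,0,13],"jaw":-1},{"dp":[0.023,-0.31,-0.13],"delta_rot":[0,0,15.4],"jaw":-1},{"dp":[0.0246,-0.3293,-0.11],"delta_rot":[0,0,15.4],"jaw":-1}]'

```text
t: 10.75
position: [508.5, -86.4, 258.3]
tool_rot: [0.001, 0.054, 0.999, -0.0]
contact_force: [-0.1, -0.3, -1.4]
grip_width: 23.6
finger_force: 58.5
```

>>> drive_tool --deltas '[{"dp":[0,0,0.02],"delta_rot":[0,0,0],"jaw":-1},{"dp":[0,0,0.04],"delta_rot":[0,0,0],"jaw":-1},{"dp":[0,0,0.04],"delta_rot":[0,0,0],"jaw":-1},{"dp":[0,0,0.04],"delta_rot":[0,0,0],"jaw":-1},{"dp":[0,0,0.04],"delta_rot":[0,0,0],"jaw":-1}]'

```text
t: 11.38
position: [508.9, -84.0, 219.5]
tool_rot: [0.001, 0.053, 0.999, -0.0]
contact_force: [0.4, -0.7, -1.3]
grip_width: 23.7
finger_force: 58.4
```

```bash
python3 - <<'E'
from h import *
import pickle
np.set_printoptions(precision=3,suppress=True)
c=capture("wrist");o=get_obs();p,r=tool();print(o["position"],o["contact_force"],o["grip_width"],o["joint_positions"])
pickle.dump((c,p,r.as_quat()),open("w4.pkl","wb"))
print("yaw",np.degrees(np.arctan2(*r.as_matrix()[1::-1,1])), "z",r.as_matrix()[:,2])
print("pred tip",proj(c,p+r.apply([0,0,134.4])),"pred screw",proj(c,[508.7,-82.9,59]))
k=c["pixels"][110:290,220:420];cv2.imwrite("pics/w4.png",cv2.resize(k,None,fx=4,fy=3.33,interpolation=cv2.INTER_CUBIC))
E
```

```text
[508.822 -83.948 219.526] [-0.62   0.836 -2.405] 23.781439442065395 [-0.245  0.233  1.646 -0.     1.261 -1.71 ]
yaw 83.92655984775527 z [ 0.002 -0.    -1.   ]
pred tip [322.048 191.891] pred screw [323.14  183.715]
```

View pics/w4.png

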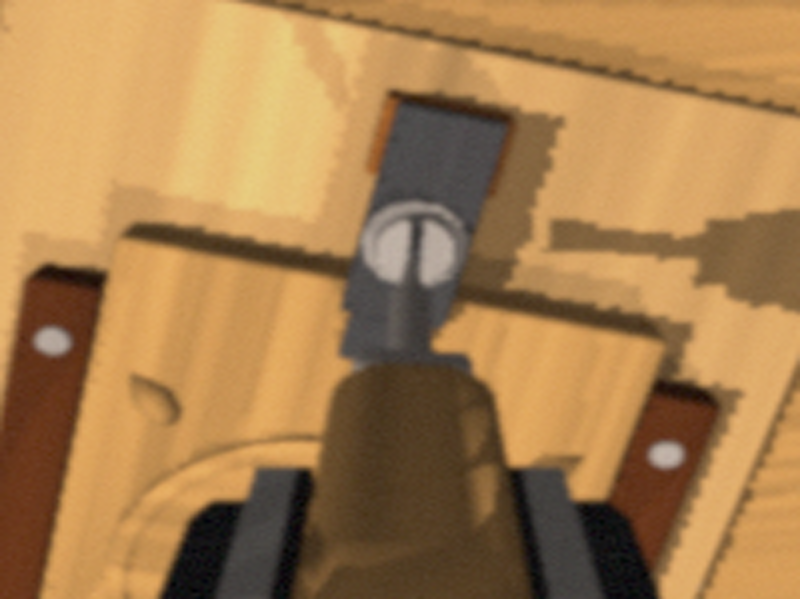

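>>> drive_tool --deltas '[{"dp":[0,0.001,0.008],"delta_rot":[0,0,0],"jaw":-1},{"dp":[0,0.001,0.016],"delta_rot":[0,0,0],"jaw":-1},{"dp":[0,0.001,0.018],"delta_rot":[0,0,0],"jaw":-1},{"dp":[0,0.001,0.018],"delta_rot":[0,0,0],"jaw":-1},{"dp":[0,0.001,0.018],"delta_rot":[0,0,0],"jaw":-1}]'

```text
t: 12.05
position: [508.5, -83.0, 200.7]
tool_rot: [0.0, 0.053, 0.999, -0.0]
contact_force: [-0.4, -0.2, -1.5]
grip_width: 23.6
finger_force: 58.4
```

```bash
python3 - <<'E'
from h import *
import pickle
np.set_printoptions(precision=2,suppress=True,linewidth=250)
c=capture("wrist");o=get_obs();p,r=tool();print(o["position"],o["contact_force"])
pickle.dump((c,p,r.as_quat()),open("w5.pkl","wb"))
print("pred tip",proj(c,p+r.apply([0,0,134.4])),"pred screw",proj(c,[508.7,-82.9,59]),proj(c,[508.7+10,-82.9-1,59]))
g=cv2.cvtColor(c["pixels"],cv2.COLOR_BGR2GRAY)
u=np.round(proj(c,[508.7,-82.9,59])).astype(int);print("cols",u[0]-16)
for y in range(u[1]-18,u[1]+34,2): print(y,g[y:y+2,u[0]-16:u[0]+17].mean(0).astype(int))
E
```

```text
[508.49 -83.   200.78] [-0.52  0.83 -2.13]
pred tip [322.03 192.01] pred screw [322.17 189.86] [322.24 200.27]
cols 306
172 [161 160 158 158 147 115  80  67  66  68  63  65  65  70  73  73  70  67  71  73  75  75  77  77  77  75  79  73  76  76  75  78  74]
174 [159 157 158 153 131  96  65  62  62  66  69  70  71  77  84  91  93  90  82  72  71  72  77  77  77  73  74  74  75  75  76  77  77]
176 [158 160 157 148 119  82  64  64  77  90 110 121 125 127 131 139 144 140 133 127 125 125 120 110  90  71  71  76  74  76  74  76  77]
178 [160 160 154 129  95  83  89 108 128 140 146 148 142 136 131 125 125 122 124 128 131 138 141 143 134 117  98  75  66  71  75  76  77]
180 [161 159 148 118  95 111 132 143 147 143 135 126 118 115 112  96  72  75  81  96 101  95  87  92 108 132 138 122  97  79  76  77  75]
182 [157 155 137 116 131 143 146 141 133 123 121 129 138 145 151 122  78  59  86 131 146 139 119  95  84  89 111 134 130  93  68  70  73]
184 [158 149 128 128 152 155 146 133 131 141 150 152 151 152 146 113  66  55  94 138 147 137 129 114  96  85  92 107 107  91  68  61  74]
186 [154 137 1
[... 1808 characters left out ...]
2 163 162]
214 [ 77  79  77  78  77  71  71  71  70  70  72  74  77  73  73  66  65  61  62  58  60  65  69  77 100 128 142 146 150 155 154 160 161]
216 [ 79  80  83  83  78  74  71  67  68  66  66  64  64  65  63  62  59  63  63  61  62  64  62  67  67  74  78  78  79  85 103 132 156]
218 [ 76  83  94 100  97  88  77  69  64  60  61  60  59  60  60  61  62  59  61  62  60  58  60  58  61  62  64  65  66  66  71  98 141]
220 [ 78  85  97 101  93  75  65  60  55  58  56  57  58  59  60  59  58  60  60  60  61  60  59  60  56  60  59  60  63  63  68  93 138]
222 [ 76  76  77  75  71  66  63  61  59  56  58  57  59  60  62  62  65  60  62  63  61  60  61  61  59  61  56  60  59  60  63  75 103]
```

>>> drive_tool --deltas '[{"dp":[0,0.0003,0.002],"delta_rot":[0,0,0],"jaw":-1},{"dp":[0,0.0003,0.004],"delta_rot":[0,0,0],"jaw":-1},{"dp":[0,0.0003,0.005],"delta_rot":[0,0,0],"jaw":-1},{"dp":[0,0.0003,0.0055],"delta_rot":[0,0,0],"jaw":-1},{"dp":[0,0.0003,0.006],"delta_rot":[0,0,0],"jaw":-1},{"dp":[0,0.0003,0.0065],"delta_rot":[0,0,0],"jaw":-1},{"dp":[0,0.0003,0.0068],"delta_rot":[0,0,0],"jaw":-1},{"dp":[0,0.0003,0.0071],"delta_rot":[0,0,0],"jaw":-1}]'

```text
t: 13.1
position: [508.3, -82.6, 193.5]
tool_rot: [0.0, 0.053, 0.999, -0.0]
contact_force: [0.5, -1.1, -2.4]
grip_width: 23.8
finger_force: 58.4
```

>>> drive_tool --deltas '[{"dp":[0,0,0.0003],"delta_rot":[0,0,0],"jaw":-1},{"dp":[0,0,0.0005],"delta_rot":[0,0,0],"jaw":-1},{"dp":[0,0,0.0007],"delta_rot":[0,0,0],"jaw":-1}]'

```text
t: 13.48
position: [508.3, -82.7, 192.8]
tool_rot: [0.0, 0.053, 0.999, -0.0]
contact_force: [-0.3, 0.1, -1.2]
grip_width: 23.7
finger_force: 58.4
```

>>> drive_tool --deltas '[{"dp":[0,0,0.0003],"delta_rot":[0,0,0],"jaw":-1},{"dp":[0,0,0.0006],"delta_rot":[0,0,0],"jaw":-1},{"dp":[0,0,0.0008],"delta_rot":[0,0,0],"jaw":-1}]'

```text
t: 13.85
position: [508.3, -82.6, 192.0]
tool_rot: [-0.0, 0.053, 0.999, -0.0]
contact_force: [1.0, -0.3, -1.3]
grip_width: 23.7
finger_force: 58.4
```

>>> drive_tool --deltas '[{"dp":[0,0,0.0003],"delta_rot":[0,0,0],"jaw":-1},{"dp":[0,0,0.0006],"delta_rot":[0,0,0],"jaw":-1},{"dp":[0,0,0.0008],"delta_rot":[0,0,0],"jaw":-1}]'

```text
t: 14.22
position: [508.3, -82.6, 191.2]
tool_rot: [-0.0, 0.053, 0.999, 0.0]
contact_force: [-0.3, 0.7, -2.2]
grip_width: 23.7
finger_force: 58.4
```

>>> drive_tool --deltas '[{"dp":[0,0,0.0003],"delta_rot":[0,0,0],"jaw":-1},{"dp":[0,0,0.0006],"delta_rot":[0,0,0],"jaw":-1},{"dp":[0,0,0.0008],"delta_rot":[0,0,0],"jaw":-1}]'

```text
t: 14.6
position: [508.3, -82.6, 190.4]
tool_rot: [-0.0, 0.053, 0.999, -0.0]
contact_force: [0.5, -0.0, -1.7]
grip_width: 23.7
finger_force: 58.4
```

```bash
python3 -c "
from h import *
o=get_obs();print(o['position'],o['contact_force'],o['moment'])"
```

```text
[508.28709783 -82.64180167 190.39150704] [ 0.4743731  -0.03456666 -1.69011047] [ 0.02268693  0.00136892 -0.03822519]
```

>>> drive_tool --deltas '[{"dp":[0,0,0.0003],"delta_rot":[0,0,0],"jaw":-1},{"dp":[0,0,0.0006],"delta_rot":[0,0,0],"jaw":-1}]'

```text
t: 14.85
position: [508.3, -82.6, 189.8]
tool_rot: [-0.0, 0.053, 0.999, -0.0]
contact_force: [0.2, 0.7, -2.9]
grip_width: 23.5
finger_force: 58.4
```

>>> drive_tool --deltas '[{"dp":[0,0,0.0003],"delta_rot":[0,0,0],"jaw":-1},{"dp":[0,0,0.0005],"delta_rot":[0,0,0],"jaw":-1}]'

```text
t: 15.1
position: [508.4, -82.6, 189.5]
tool_rot: [0.0, 0.053, 0.999, -0.0]
contact_force: [-0.1, 1.0, -0.5]
grip_width: 23.5
finger_force: 58.4
```

>>> drive_tool --deltas '[{"dp":[0,0,0],"delta_rot":[0,0,4],"jaw":-1},{"dp":[0,0,0],"delta_rot":[0,0,8],"jaw":-1},{"dp":[0,0,0],"delta_rot":[0,0,12],"jaw":-1},{"dp":[0,0,0],"delta_rot":[0,0,16],"jaw":-1},{"dp":[0,0,0],"delta_rot":[0,0,20],"jaw":-1}]'

```text
t: 15.72
position: [508.5, -82.2, 189.5]
tool_rot: [0.0, 0.227, 0.974, 0.0]
contact_force: [0.1, 1.2, -1.8]
grip_width: 23.8
finger_force: 57.8
```

```bash
cat > st.py <<'E'
from h import *
np.set_printoptions(precision=3,suppress=True)
o=get_obs();p,r=tool();print(o['t'],o['position'],o['contact_force'],o['moment'],o['joint_positions'],'q6eff',o['joint_efforts'][5],"yaw",np.degrees(np.arctan2(*r.as_matrix()[1::-1,1])))
E
python3 st.py
```

```text
15.725 [508.468 -82.222 189.462] [ 0.088  1.215 -1.844] [ 0.362 -0.036  0.165] [-0.243  0.261  1.69   0.001  1.19  -1.357] q6eff -0.4190809093415737 yaw 63.78842887787021
```

>>> drive_tool --deltas '[{"dp":[0,0,0],"delta_rot":[0,0,4],"jaw":-1},{"dp":[0,0,0],"delta_rot":[0,0,8],"jaw":-1},{"dp":[0,0,0],"delta_rot":[0,0,12],"jaw":-1},{"dp":[0,0,0],"delta_rot":[0,0,16],"jaw":-1},{"dp":[0,0,0],"delta_rot":[0,0,20],"jaw":-1},{"dp":[0,0,0],"delta_rot":[0,0,24],"jaw":-1},{"dp":[0,0,0],"delta_rot":[0,0,28],"jaw":-1},{"dp":[0,0,0],"delta_rot":[0,0,32],"jaw":-1},{"dp":[0,0,0],"delta_rot":[0,0,36],"jaw":-1},{"dp":[0,0,0],"delta_rot":[0,0,40],"jaw":-1}]'

```text
t: 16.98
position: [509.4, -81.4, 189.5]
tool_rot: [0.0, 0.546, 0.838, 0.002]
contact_force: [2.1, 3.0, -2.0]
grip_width: 23.3
finger_force: 58.0
```

```bash
python3 st.py
```

```text
16.975 [509.432 -81.407 189.508] [ 2.06   2.993 -1.984] [ 0.991 -0.592  0.116] [-0.242  0.261  1.69   0.003  1.189 -0.659] q6eff -0.41384411975741386 yaw 23.76960384780027
```

>>> drive_tool --deltas '[{"dp":[0.0002,0.0003,0],"delta_rot":[0,0,3],"jaw":-1},{"dp":[0.0004,0.0007,0],"delta_rot":[0,0,6],"jaw":-1},{"dp":[0.0004,0.0007,0],"delta_rot":[0,0,8],"jaw":-1}]'

```text
t: 17.35
position: [509.8, -81.1, 189.5]
tool_rot: [0.0, 0.603, 0.798, 0.001]
contact_force: [3.0, 3.3, -3.2]
grip_width: 23.5
finger_force: 58.0
```

```bash
python3 st.py
```

```text
17.35 [509.805 -81.132 189.509] [ 3.027  3.32  -3.164] [ 0.923 -0.679  0.233] [-0.241  0.262  1.689  0.002  1.189 -0.518] q6eff -0.07229668088257313 yaw 15.83648880079931
```

>>> drive_tool --deltas '[{"dp":[0,0,0],"delta_rot":[0,0,3],"jaw":-1},{"dp":[0,0,0],"delta_rot":[0,0,6],"jaw":-1},{"dp":[0,0,0],"delta_rot":[0,0,8],"jaw":-1}]'

```text
t: 17.73
position: [510.0, -81.3, 189.5]
tool_rot: [0.0, 0.657, 0.754, 0.001]
contact_force: [3.7, 3.7, -3.1]
grip_width: 24.0
finger_force: 58.2
```

```bash
python3 st.py
```

```text
17.725 [509.963 -81.314 189.527] [ 3.674  3.691 -3.07 ] [ 1.112 -0.99   0.164] [-0.241  0.262  1.689  0.002  1.189 -0.379] q6eff -0.07180012296885252 yaw 7.818179859364908
```

>>> drive_tool --deltas '[{"dp":[0,0,0],"delta_rot":[0,0,2],"jaw":-1},{"dp":[0,0,0],"delta_rot":[0,0,4],"jaw":-1}]'

```text
t: 17.98
position: [510.0, -81.4, 189.6]
tool_rot: [0.001, 0.683, 0.73, 0.001]
contact_force: [3.6, 4.1, -3.0]
grip_width: 23.4
finger_force: 58.3
```

```bash
python3 st.py
```

```text
17.975 [510.03  -81.385 189.553] [ 3.58   4.103 -2.954] [ 1.189 -1.136  0.219] [-0.241  0.262  1.689  0.002  1.189 -0.309] q6eff -0.12571559753268957 yaw 3.810686125672887
```

>>> drive_tool --deltas '[{"dp":[0,0,0],"delta_rot":[0,0,0],"jaw":-1},{"dp":[0,0,0],"delta_rot":[0,0,0],"jaw":-1}]' --force 24

```text
t: 18.23
position: [510.0, -81.4, 189.5]
tool_rot: [0.001, 0.683, 0.731, 0.001]
contact_force: [3.3, 3.7, -3.3]
grip_width: 23.4
finger_force: 58.3
```

```bash
python3 st.py
```

```text
18.225 [510.042 -81.38  189.526] [ 3.336  3.689 -3.332] [ 1.205 -1.185  0.19 ] [-0.241  0.262  1.689  0.002  1.189 -0.31 ] q6eff 0.1618432067334652 yaw 3.8771257082517727
```

>>> drive_tool --deltas '[{"dp":[0,0,0],"delta_rot":[0,0,1],"jaw":-1},{"dp":[0,0,0],"delta_rot":[0,0,2],"jaw":-1}]'

```text
t: 18.48
position: [510.1, -81.4, 189.5]
tool_rot: [0.001, 0.696, 0.718, 0.001]
contact_force: [4.0, 4.2, -2.2]
grip_width: 23.5
finger_force: 58.3
```

```bash
python3 st.py
```

```text
18.475 [510.066 -81.404 189.542] [ 4.011  4.229 -2.184] [ 1.158 -1.207  0.15 ] [-0.241  0.262  1.689  0.002  1.189 -0.274] q6eff 0.01640299684368074 yaw 1.8461611046494464
```

>>> drive_tool --deltas '[{"dp":[0,0,0],"delta_rot":[0,0,1],"jaw":-1},{"dp":[0,0,0],"delta_rot":[0,0,2],"jaw":-1}]' --force 60

```text
t: 18.73
position: [510.2, -81.4, 189.5]
tool_rot: [0.001, 0.708, 0.706, 0.001]
contact_force: [4.4, 4.6, -3.6]
grip_width: 23.4
finger_force: 58.3
```

```bash
python3 st.py
```

```text
18.725 [510.167 -81.397 189.544] [ 4.429  4.586 -3.644] [ 1.208 -1.17   0.167] [-0.241  0.262  1.689  0.002  1.188 -0.239] q6eff 0.016989667201414704 yaw -0.15662155652354523
```

>>> drive_tool --deltas '[{"dp":[0,0,0],"delta_rot":[0,0,1],"jaw":-1},{"dp":[0,0,0],"delta_rot":[0,0,2],"jaw":-1}]'

```text
t: 18.98
position: [510.2, -81.4, 189.6]
tool_rot: [0.001, 0.72, 0.694, 0.001]
contact_force: [2.6, 3.9, -3.2]
grip_width: 23.5
finger_force: 58.3
```

```bash
python3 st.py
```

```text
18.975 [510.209 -81.441 189.564] [ 2.63   3.925 -3.221] [ 1.17  -1.131  0.249] [-0.241  0.262  1.689  0.002  1.188 -0.204] q6eff 0.016705922316759825 yaw -2.154546822961957
```

>>> drive_tool --deltas '[{"dp":[0,0,0],"delta_rot":[0,0,1],"jaw":-1}]'

```text
t: 19.1
position: [510.2, -81.4, 189.5]
tool_rot: [0.001, 0.726, 0.687, 0.001]
contact_force: [4.0, 3.6, -3.6]
grip_width: 23.5
finger_force: 58.4
```

```bash
python3 st.py
```

```text
19.1 [510.228 -81.434 189.548] [ 3.978  3.613 -3.65 ] [ 1.198 -1.22   0.138] [-0.241  0.262  1.689  0.002  1.188 -0.187] q6eff 0.016569443978369236 yaw -3.157217376291808
```

Noise is about ±0.05, so I'll go on in 2.5° steps.

>>> drive_tool --deltas '[{"dp":[0,0,0],"delta_rot":[0,0,1.2],"jaw":-1},{"dp":[0,0,0],"delta_rot":[0,0,2.5],"jaw":-1}]'

```text
t: 19.35
position: [510.3, -81.5, 189.5]
tool_rot: [0.001, 0.741, 0.671, 0.002]
contact_force: [3.9, 3.4, -3.3]
grip_width: 23.5
finger_force: 58.5
```

```bash
python3 st.py
```

```text
19.35 [510.288 -81.485 189.547] [ 3.934  3.404 -3.299] [ 1.135 -1.265  0.196] [-0.241  0.262  1.688  0.002  1.188 -0.143] q6eff -0.031201393576338887 yaw -5.661646474820478
```

>>> drive_tool --deltas '[{"dp":[0,0,0],"delta_rot":[0,0,1.2],"jaw":-1},{"dp":[0,0,0],"delta_rot":[0,0,2.5],"jaw":-1}]'

```text
t: 19.6
position: [510.4, -81.5, 189.6]
tool_rot: [0.001, 0.756, 0.655, 0.002]
contact_force: [5.1, 3.6, -2.9]
grip_width: 23.3
finger_force: 58.5
```

```bash
python3 st.py
```

```text
19.6 [510.379 -81.49  189.57 ] [ 5.129  3.613 -2.91 ] [ 1.127 -1.313  0.187] [-0.241  0.262  1.688  0.002  1.188 -0.1  ] q6eff -0.03136361134238541 yaw -8.164844167196591
```

>>> drive_tool --deltas '[{"dp":[0,0,0],"delta_rot":[0,0,1.2],"jaw":-1},{"dp":[0,0,0],"delta_rot":[0,0,2.5],"jaw":-1}]'

```text
t: 19.85
position: [510.4, -81.5, 189.6]
tool_rot: [0.001, 0.77, 0.638, 0.002]
contact_force: [4.5, 4.3, -3.7]
grip_width: 23.2
finger_force: 58.5
```

```bash
python3 st.py
```

```text
19.85 [510.437 -81.523 189.558] [ 4.502  4.273 -3.738] [ 1.086 -1.287  0.118] [-0.241  0.262  1.688  0.002  1.188 -0.056] q6eff -0.031764283776283264 yaw -10.664561332312868
```

>>> drive_tool --deltas '[{"dp":[0,0,0],"delta_rot":[0,0,1.2],"jaw":-1},{"dp":[0,0,0],"delta_rot":[0,0,2.5],"jaw":-1}]'

```text
t: 20.1
position: [510.5, -81.6, 189.5]
tool_rot: [0.001, 0.783, 0.621, 0.002]
contact_force: [5.3, 2.5, -4.3]
grip_width: 23.1
finger_force: 58.5
```

```bash
python3 st.py
```

```text
20.1 [510.466 -81.569 189.549] [ 5.278  2.491 -4.304] [ 1.08  -1.433  0.199] [-0.241  0.262  1.688  0.002  1.188 -0.012] q6eff -0.03214666270650923 yaw -13.162860088859608
```

>>> drive_tool --deltas '[{"dp":[0,0,0],"delta_rot":[0,0,1.2],"jaw":-1},{"dp":[0,0,0],"delta_rot":[0,0,2.5],"jaw":-1}]'

```text
t: 20.35
position: [510.6, -81.6, 189.6]
tool_rot: [0.001, 0.797, 0.604, 0.002]
contact_force: [4.1, 3.5, -4.0]
grip_width: 23.3
finger_force: 58.5
```

```bash
python3 st.py
```

```text
20.35 [510.551 -81.629 189.572] [ 4.125  3.487 -4.046] [ 1.094 -1.404  0.17 ] [-0.241  0.262  1.688  0.002  1.188  0.031] q6eff -0.03254112205468118 yaw -15.661828986002831
```

>>> drive_tool --deltas '[{"dp":[0,0,0],"delta_rot":[0,0,1.2],"jaw":-1},{"dp":[0,0,0],"delta_rot":[0,0,2.5],"jaw":-1}]'

```text
t: 20.6
position: [510.6, -81.6, 189.6]
tool_rot: [0.001, 0.81, 0.587, 0.002]
contact_force: [4.6, 4.1, -5.1]
grip_width: 23.6
finger_force: 58.5
```

```bash
python3 st.py
```

```text
20.6 [510.608 -81.643 189.565] [ 4.596  4.119 -5.129] [ 1.064 -1.376  0.105] [-0.241  0.262  1.688  0.002  1.188  0.075] q6eff -0.03295815666206181 yaw -18.161438038819327
```

>>> drive_tool --deltas '[{"dp":[0,0,0],"delta_rot":[0,0,1.2],"jaw":-1},{"dp":[0,0,0],"delta_rot":[0,0,2.5],"jaw":-1}]'

```text
t: 20.85
position: [510.7, -81.7, 189.6]
tool_rot: [0.001, 0.822, 0.569, 0.002]
contact_force: [5.1, 2.4, -4.9]
grip_width: 23.5
finger_force: 58.4
```

```bash
python3 st.py
```

```text
20.85 [510.683 -81.67  189.585] [ 5.138  2.422 -4.862] [ 1.029 -1.41   0.154] [-0.241  0.262  1.688  0.002  1.188  0.119] q6eff -0.033376277424395084 yaw -20.66136934266463
```

>>> drive_tool --deltas '[{"dp":[0,0,0],"delta_rot":[0,0,1.2],"jaw":-1},{"dp":[0,0,0],"delta_rot":[0,0,2.5],"jaw":-1}]'

```text
t: 21.1
position: [510.7, -81.8, 189.6]
tool_rot: [0.001, 0.835, 0.551, 0.002]
contact_force: [3.1, 1.9, 2.7]
grip_width: 23.5
finger_force: 58.0
```

```bash
python3 st.py
```

```text
21.1 [510.656 -81.796 189.626] [3.089 1.881 2.717] [ 0.368 -0.981  0.159] [-0.241  0.262  1.688  0.001  1.188  0.162] q6eff -0.08831173181533813 yaw -23.160804699941096
```

>>> drive_tool --deltas '[{"dp":[0,0,0],"delta_rot":[0,0,0.8],"jaw":-1}]'

```text
t: 21.22
position: [510.5, -82.6, 190.3]
tool_rot: [0.002, 0.838, 0.545, 0.001]
contact_force: [3.6, 1.5, 1.9]
grip_width: 23.4
finger_force: 58.1
```

```bash
python3 st.py
```

```text
21.225 [510.504 -82.574 190.277] [3.555 1.453 1.926] [ 0.459 -1.13   0.095] [-0.242  0.261  1.687 -0.     1.189  0.176] q6eff 0.03737977473065257 yaw -23.926459643892507
```

>>> drive_tool --deltas '[{"dp":[0,0,0],"delta_rot":[0,0,0],"jaw":-1}]'

```text
t: 21.35
position: [510.4, -82.6, 190.3]
tool_rot: [0.002, 0.838, 0.545, 0.001]
contact_force: [4.2, 1.5, 3.1]
grip_width: 23.6
finger_force: 58.4
```

```bash
python3 st.py; python3 - <<'E'
from h import *
c=capture("wrist");p,r=tool();print(get_obs()["joint_efforts"])
print("tip",proj(c,p+r.apply([0,0,134.4])),"screw",proj(c,[508.7,-82.9,59]))
a=cv2.resize(c["pixels"][100:400,170:470],(600,600),interpolation=cv2.INTER_CUBIC)
u=np.round(proj(c,[508.7,-82.9,59])).astype(int)
b=cv2.resize(c["pixels"][u[1]-30:u[1]+30,u[0]-10-0:u[0]+10],(200,600),interpolation=cv2.INTER_CUBIC)
cv2.imwrite("pics/w6.png",np.hstack([a,b]))
E
```

```text
21.35 [510.388 -82.607 190.304] [4.202 1.514 3.094] [ 0.361 -1.28   0.113] [-0.242  0.261  1.688 -0.     1.189  0.175] q6eff 0.16798497643321753 yaw -23.88888025149326
[ -1.08676281 -38.719275   -19.14972782  -0.98553903   2.01710477
   0.13440019]
tip [322.85160564 190.37287369] screw [320.70850227 192.45892296]
```

View pics/w6.png

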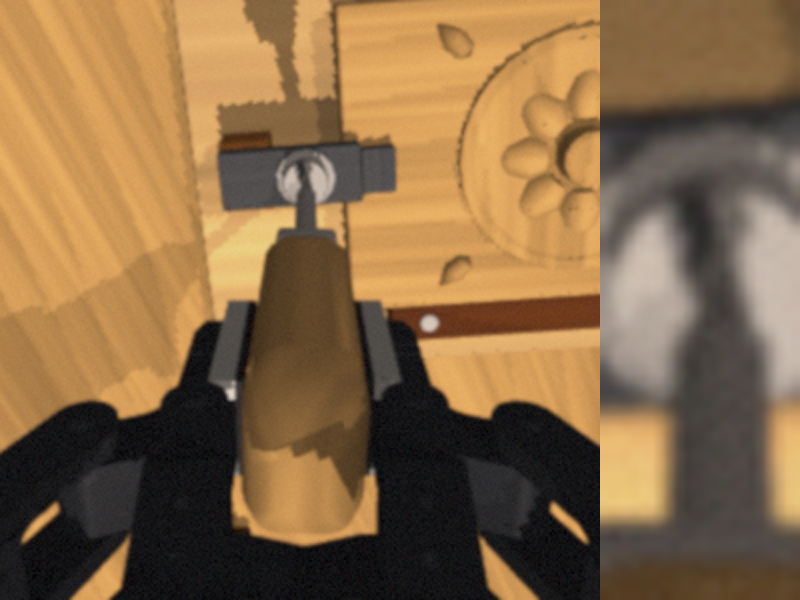

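>>> drive_tool --deltas '[{"dp":[0.0002,0.0005,0.0003],"delta_rot":[0,0,0],"jaw":-1},{"dp":[0.0004,0.0009,0.0007],"delta_rot":[0,0,0],"jaw":-1},{"dp":[0.0004,0.0009,0.0007],"delta_rot":[0,0,0.8],"jaw":-1}]'

```text
t: 21.78
position: [510.8, -82.5, 190.1]
tool_rot: [0.001, 0.842, 0.54, 0.001]
contact_force: [3.2, 0.8, 7.6]
grip_width: 23.0
finger_force: 58.9
```

```bash
python3 st.py
```

```text
21.775 [510.79  -82.546 190.111] [3.163 0.813 7.624] [ 0.29  -0.893  0.124] [-0.241  0.262  1.686 -0.001  1.19   0.19 ] q6eff -0.010412679403088987 yaw -24.697623686283073
```

>>> drive_tool --deltas '[{"dp":[0,0,0],"delta_rot":[0,0,1],"jaw":-1},{"dp":[0,0,0],"delta_rot":[0,0,1.5],"jaw":-1}]'

```text
t: 22.02
position: [510.8, -82.5, 190.1]
tool_rot: [0.001, 0.849, 0.528, 0.001]
contact_force: [2.8, 0.6, 8.9]
grip_width: 23.5
finger_force: 58.6
```

```bash
python3 st.py
```

```text
22.025 [510.77  -82.512 190.126] [2.79  0.558 8.914] [ 0.295 -0.905  0.132] [-0.241  0.262  1.686 -0.001  1.19   0.216] q6eff 0.10088809998705983 yaw -26.19474302322818
```

```bash
cat > sl.py <<'E'
from h import *
c=capture("wrist");g=cv2.cvtColor(c["pixels"],cv2.COLOR_BGR2GRAY)
u=np.round(proj(c,[508.7,-82.9,59])).astype(int);print("u",u)
for y in range(u[1]-14,u[1]+8): print(y,g[y,u[0]-14:u[0]+15])
E
python3 sl.py
```

```text
u [320 193]
179 [ 78  78  75  76  79  79  88  89  98  99  99  95  90  81  80  78  81  84
  86  90  93  95 102 118 149 158 136 108  90]
180 [ 76  77  73  76  93 112 111 105 100  96  92  85  70  63  64  67  78  84
  87  92  93  90  94 106 141 164 165 146 121]
181 [ 81  76  67  78 115 135 123 105  96  88  76  67  54  48  56  71  85  90
  99 114 117 101  93  92 117 155 171 168 148]
182 [ 77  76  71  85 121 126 110  95  86  85  81  70  51  45  53  74  94  97
 114 145 151 139 120 101 104 137 165 174 167]
183 [ 78  71  74 105 128 116  99  86  94 108 109  86  63  48  46  72  93 100
 117 152 172 172 161 135 111 120 153 174 175]
184 [ 75  69  84 126 138 114  91  92 121 148 140 111  79  52  40  61  83 100
 112 149 173 183 183 168 140 125 145 167 178]
185 [ 77  77  98 131 128  99  88 117 156 174 163 130  93  56  40  53  76  98
 111 142 171 184 187 181 168 141 130 160 179]
186 [ 77  94 125 137 120  93 101 146 179 187 181 149 102  62  44  52  72  93
 124 155 178 186 186 188 182 163 139 156 177]
187 [ 80 102 145 154 130 100 126 167 187 191 186 162 118  76  50  57  73  87
 128 165 182 187 187 187 19
[... 917 characters left out ...]
165 166 166 165 143 106  75  65  69  72
  71  85 120 163 185 189 188 184 175 175 171]
196 [ 75  70  73  90 124 148 151 154 163 164 165 156 122  83  68  67  71  73
  72  77 100 143 177 189 187 179 169 169 153]
197 [ 78  70  73  80 102 129 142 151 157 164 163 144 109  73  66  68  70  73
  72  77  90 130 170 185 186 173 164 158 132]
198 [ 75  74  71  71  78 107 136 150 156 161 159 142 103  71  65  68  70  69
  76  77  87 125 167 183 177 170 160 141 106]
199 [ 69  70  69  70  72  88 122 144 151 153 154 131  96  68  68  65  70  73
  72  75  87 123 166 179 173 162 144 115  90]
200 [ 70  71  71  73  72  77  92 116 130 140 141 122  89  69  65  70  71  71
  71  78  82 116 151 159 152 141 119 100  90]
```

>>> drive_tool --deltas '[{"dp":[0,0,0],"delta_rot":[0,0,1],"jaw":-1},{"dp":[0,0,0],"delta_rot":[0,0,2],"jaw":-1}]'

```text
t: 22.32
position: [510.8, -82.5, 190.1]
tool_rot: [0.001, 0.858, 0.514, 0.001]
contact_force: [3.2, 0.6, 8.5]
grip_width: 23.8
finger_force: 58.6
```

```bash
python3 st.py; python3 sl.py
```

```text
22.325 [510.771 -82.519 190.102] [3.246 0.635 8.452] [ 0.338 -0.897  0.146] [-0.241  0.262  1.686 -0.001  1.19   0.251] q6eff 0.006909476069267839 yaw -28.20453672001585
u [321 193]
179 [ 79  78  77  76  71  78  90  99 102  97  93  87  82  78  78  76  84  87
  89  95  96  99 120 150 154 138 113  91  80]
180 [ 77  76  78  85  93  90  98  98  97  88  81  71  60  59  73  78  84  92
  96  93  88  95 106 138 163 162 147 116  93]
181 [ 75  73  80 110 112 105  98  94  89  79  67  52  50  58  71  85  96 116
 127 119 101  94  95 118 154 172 168 146 108]
182 [ 75  67  89 118 122 104  94  85  81  77  68  50  42  53  79  93 107 131
 155 153 139 120 103 108 143 170 177 165 128]
183 [ 73  79 103 115 107  96  86  88  90  94  82  64  36  46  77  92 102 120
 158 173 171 159 134 112 127 159 175 174 148]
184 [ 72  86 124 132 111  85  92 116 131 121 100  76  49  40  60  87 100 116
 146 172 182 183 169 142 122 144 167 178 164]
185 [ 70 100 132 140 115  92 117 153 165 147 118  85  54  44  53  80 101 125
 150 169 183 186 181 167 138 131 159 176 177]
186 [ 83 116 134 126  98 103 145 178 181 162 129  92  62 
[... 1087 characters left out ...]
165 166 160 132  98  76  66  69  70  73
  85 118 162 185 188 187 182 178 175 172 142]
196 [ 71  73  95 126 145 148 153 162 164 162 155 117  79  69  69  71  71  75
  78 102 143 177 188 187 182 175 172 155 117]
197 [ 74  71  78 102 127 139 149 161 165 158 142 104  76  66  69  68  70  71
  76  89 126 168 185 185 176 175 164 130  98]
198 [ 76  71  72  79 106 129 144 153 158 159 131  95  68  68  68  71  71  74
  74  87 122 166 184 179 170 165 142 109  85]
199 [ 75  69  72  70  85 109 136 150 153 151 132  92  65  62  70  72  69  73
  75  85 123 164 179 174 160 146 119  93  85]
200 [ 70  68  69  71  73  86 109 130 139 140 123  89  67  63  66  71  73  73
  75  81 115 154 160 153 139 124 105 104 102]
```

>>> drive_tool --deltas '[{"dp":[0,0,0],"delta_rot":[0,0,1],"jaw":-1},{"dp":[0,0,0],"delta_rot":[0,0,1.5],"jaw":-1}]'

```text
t: 22.62
position: [510.8, -82.6, 190.1]
tool_rot: [0.001, 0.865, 0.502, 0.001]
contact_force: [2.7, 1.7, 7.8]
grip_width: 23.3
finger_force: 58.6
```

```bash
python3 st.py
```

```text
22.625 [510.793 -82.559 190.125] [2.687 1.662 7.759] [ 0.342 -0.916  0.149] [-0.241  0.262  1.686 -0.001  1.19   0.277] q6eff 0.10070142801851034 yaw -29.696416138605365
```

>>> drive_tool --deltas '[{"dp":[0,0,0],"delta_rot":[0,0,1],"jaw":-1},{"dp":[0,0,0],"delta_rot":[0,0,2],"jaw":-1}]'

```text
t: 22.88
position: [510.8, -82.6, 190.1]
tool_rot: [0.001, 0.873, 0.487, 0.001]
contact_force: [2.9, 1.2, 8.7]
grip_width: 23.9
finger_force: 58.6
```

```bash
python3 st.py
```

```text
22.875 [510.798 -82.555 190.114] [2.889 1.185 8.713] [ 0.287 -0.913  0.151] [-0.241  0.262  1.686 -0.001  1.19   0.312] q6eff 0.007206750742625445 yaw -31.705866181442282
```

>>> drive_tool --deltas '[{"dp":[0,0,0],"delta_rot":[0,0,1],"jaw":-1},{"dp":[0,0,0],"delta_rot":[0,0,2],"jaw":-1}]'

```text
t: 23.12
position: [510.8, -82.6, 190.1]
tool_rot: [0.001, 0.882, 0.472, 0.001]
contact_force: [2.9, 1.0, 8.2]
grip_width: 23.7
finger_force: 58.6
```

```bash
python3 st.py
```

```text
23.125 [510.753 -82.586 190.086] [2.919 0.967 8.17 ] [ 0.327 -0.928  0.162] [-0.241  0.262  1.686 -0.001  1.19   0.347] q6eff 0.0075589914922602475 yaw -33.706255219794656
```

>>> drive_tool --deltas '[{"dp":[0,0,0],"delta_rot":[0,0,1],"jaw":-1},{"dp":[0,0,0],"delta_rot":[0,0,2],"jaw":-1}]'

```text
t: 23.38
position: [510.8, -82.6, 190.1]
tool_rot: [0.001, 0.89, 0.456, 0.001]
contact_force: [2.9, 1.4, 7.9]
grip_width: 23.4
finger_force: 58.6
```

```bash
python3 st.py; python3 sl.py | grep -E "u|^(18[0-9]|19[0-9])" | head -50
```

```text
23.375 [510.801 -82.578 190.119] [2.92  1.438 7.934] [ 0.297 -0.864  0.162] [-0.241  0.262  1.686 -0.001  1.19   0.382] q6eff 0.007490142888855189 yaw -35.70501962191587
u [321 193]
180 [ 77  74  70  65  79  94  97  96  92  83  76  67  63  61  71  84  95  96
181 [ 74  78  80  86  95  97  94  92  84  76  60  51  53  53  74  95 118 131
182 [ 70  74  97 117 111 100  95  86  79  77  67  51  42  55  80 106 129 158
183 [ 65  73 111 131 116 100  86  80  83  89  78  64  46  49  73  98 122 158
184 [ 70  81 113 115 102  87  86  92  98  99  95  73  46  43  65  87 114 153
185 [ 74  96 123 118  94  88 111 127 123 110 100  81  53  49  58  85 117 154
186 [ 80 112 132 119  92 102 144 163 152 126 102  85  59  54  63  82 114 148
187 [ 83 121 128 106  94 126 162 177 173 143 112  93  70  61  72  78  95 129
188 [ 94 134 137 114 101 144 175 182 179 159 125 101  74  67  75  77  84 119
189 [103 141 153 126 110 152 178 183 183 169 137 103  82  66  63  70  78 115
190 [101 144 162 141 128 154 178 181 182 162 129  98  81  65  65  66  72 101
191 [ 90 128 155 150 144 160 176 182 176 147 110  91  80  71  63  64  67  91
192 [ 77 102 137 151 147 163 179 179 173 151 115  89  77  70  65  59  61  80
193 [ 76  91 130 147 144 161 175 179 176 161 138 105  80  67  62  64  62  76
194 [ 77  88 122 141 144 157 172 176 173 165 150 117  79  65  64  66  62  74
195 [ 73  83 111 135 146 156 166 169 169 165 151 119  81  68  68  69  73  73
196 [ 70  74  94 124 139 144 155 159 162 157 146 109  78  64  69  70  71  72
197 [ 69  70  76  99 120 133 140 154 155 155 135 101  68  64  69  68  71  72
198 [ 78  71  70  77 100 122 136 148 154 151 129  92  69  65  69  71  71  73
199 [ 78  73  71  69  79  98 124 137 144 147 123  89  69  65  66  70  71  73
```

>>> drive_tool --deltas '[{"dp":[0,0,0],"delta_rot":[0,0,1],"jaw":-1},{"dp":[0,0,0],"delta_rot":[0,0,1.5],"jaw":-1}]'

```text
t: 23.68
position: [510.8, -82.6, 190.1]
tool_rot: [0.001, 0.896, 0.445, 0.001]
contact_force: [2.6, 1.1, 8.7]
grip_width: 23.5
finger_force: 58.6
```

```bash
python3 st.py
```

```text
23.675 [510.809 -82.6   190.108] [2.574 1.064 8.671] [ 0.279 -0.855  0.143] [-0.241  0.262  1.686 -0.001  1.19   0.408] q6eff 0.10048698401078582 yaw -37.19583236788702
```

>>> drive_tool --deltas '[{"dp":[0,0,0],"delta_rot":[0,0,1],"jaw":-1},{"dp":[0,0,0],"delta_rot":[0,0,1.5],"jaw":-1}]'

```text
t: 23.92
position: [510.8, -82.6, 190.1]
tool_rot: [0.001, 0.901, 0.433, 0.001]
contact_force: [3.3, 1.4, 7.7]
grip_width: 23.7
finger_force: 58.5
```

```bash
python3 st.py; python3 - <<'E'
from h import *
import pickle
def slot(c,C,lo,hi):
    g=cv2.GaussianBlur(cv2.cvtColor(c["pixels"],cv2.COLOR_BGR2GRAY),(3,3),0.5).astype(np.float32)
    best=[]
    for a in np.arange(0,360,1.):
        d=np.array([np.cos(np.radians(a)),np.sin(np.radians(a)),0])
        v=[proj(c,C+d*r) for r in np.linspace(lo,hi,9)]
        v=np.array(v,np.float32); best.append(cv2.remap(g,v[None,:,0],v[None,:,1],cv2.INTER_LINEAR).mean())
    b=np.array(best); return [(i-360 if i>180 else i,int(b[i])) for i in range(360) if b[i]==b[[(i+k)%360 for k in range(-12,13)]].min()]
w2=pickle.load(open("w2.pkl","rb")); c=capture("wrist")
for dx,dy in ((0,0),(1,0),(0,1),(-1,0),(0,-1)):
    C=np.array([508.7+dx,-82.9+dy,59]); print(dx,dy,slot(w2,C,4,9),slot(c,C,5,9))
E
```

```text
23.925 [510.805 -82.593 190.136] [3.266 1.411 7.655] [ 0.227 -0.928  0.153] [-0.241  0.262  1.686 -0.001  1.19   0.434] q6eff 0.11845515109598637 yaw -38.68754406783666
0 0 [(170, 62), (-73, 170), (-9, 71)] [(57, 57), (-136, 66)]
1 0 [(171, 62), (-77, 169), (-10, 78)] [(65, 54), (-141, 66)]
0 1 [(39, 163), (179, 62), (-17, 72)] [(56, 54), (-128, 66)]
-1 0 [(168, 64), (-64, 170), (-7, 71)] [(49, 60), (112, 155), (-133, 66)]
0 -1 [(76, 165), (161, 64), (-72, 167), (-1, 73)] [(61, 59), (-143, 66)]
```

```bash
python3 - <<'E'
from h import *
import pickle
w6=cv2.imread("pics/w6.png")[:,:600]; w6=cv2.cvtColor(cv2.resize(w6,(300,300),interpolation=cv2.INTER_AREA),cv2.COLOR_BGR2GRAY)
c=capture("wrist"); n=cv2.cvtColor(c["pixels"],cv2.COLOR_BGR2GRAY)[100:400,170:470]
w4=cv2.cvtColor(pickle.load(open("w4.pkl","rb"))[0]["pixels"],cv2.COLOR_BGR2GRAY)[100:400,170:470]
for y in (110,118,130,150,170,225,245,262):
    for nm,g in (("w4",w4),("w6",w6),("now",n)): 
        print(y,nm,g[y,112:196:2])
m=cut_out("wrist","driver"); print([(x["centre"],x["conf"]) for x in m])
print("head right/left along col", [ (y,n[y,125:180].tolist()) for y in (88,92)])
E
```

```text
110 w4 [161 159 157 172 179 180 177 171 162 159 161 140  94  79  77  79  78  82
  87  75  64  57  63  97 141 166 167 166 164 173 169 160 162 175 176 173
 173 175 179 175 171 167]
110 w6 [189 174 176 175 175 177 188 195 197 198 199 199 198 200 199 199 199 189
  91  67  71  72  74 149 198 185 179 181 179 164 114 147 182 182 184 183
 185 185 184 183 183 184]
110 now [158 147  93  78  74  74  76  72  82 102 116 139 164 182 182 186 186 174
  80  65  71  74  75 160 195 196 195 196 196 186 172 175 172 174 149 142
 161 164 162 157 155 158]
118 w4 [160 156 168 180 178 177 172 163 160 165 168 167 145 112  91  80  70  57
  63  61  61  58  61  61  63  63  62  69 149 169 161 166 177 175 171 172
 174 181 174 172 169 167]
118 w6 [178 190 197 200 201 201 201 202 201 200 202 201 198 131  80  70  69  66
  67  66  68  69  70  68  73  73  79  84 147 175  99 115 163 166 166 164
 165 164 162 163 165 163]
118 now [171 176 181 183 189 181 169 171 175 177 191 196 190 121  84  72  66  64
  70  66  66  67  69  69  70  71  79  93 165 199 196 185 179 180 178 144
 121 158 164 167 166 168]
130 w4 [158 174 178 177 
[... 2929 characters left out ...]
55 155 143 132 132 136 140 140 145 149 148 150
 147 146 142 138 132 133 133 135 140 139 138 137 133 148 167 164 164 160
 158 154  92  14  11  18]
[([321.6, 296.0], 0.77)]
head right/left along col [(88, [78, 75, 77, 76, 78, 77, 75, 76, 74, 77, 77, 72, 89, 128, 133, 107, 101, 148, 174, 177, 157, 128, 107, 96, 77, 61, 65, 72, 85, 116, 157, 175, 181, 180, 179, 184, 181, 167, 155, 168, 169, 150, 111, 83, 78, 79, 78, 78, 79, 79, 77, 79, 79, 81, 79]), (92, [72, 77, 76, 75, 80, 78, 78, 76, 77, 80, 78, 75, 86, 119, 145, 150, 147, 157, 175, 178, 169, 148, 113, 88, 75, 67, 63, 57, 62, 81, 131, 165, 178, 179, 181, 185, 184, 186, 170, 171, 167, 140, 102, 82, 78, 77, 81, 77, 77, 79, 75, 78, 79, 77, 81])]
```

>>> drive_tool --deltas '[{"dp":[0,0,0],"delta_rot":[0,0,1],"jaw":-1},{"dp":[0,0,0],"delta_rot":[0,0,1.5],"jaw":-1}]'

```text
t: 24.32
position: [510.8, -82.6, 190.1]
tool_rot: [0.001, 0.907, 0.421, 0.001]
contact_force: [2.6, 0.3, 7.7]
grip_width: 23.7
finger_force: 58.3
```

```bash
python3 st.py
```

```text
24.325 [510.832 -82.615 190.102] [2.59  0.27  7.663] [ 0.218 -0.936  0.173] [-0.241  0.262  1.686 -0.001  1.19   0.46 ] q6eff 0.13801841530948877 yaw -40.186330949055105
```

>>> drive_tool --deltas '[{"dp":[0,0,0],"delta_rot":[0,0,1],"jaw":-1},{"dp":[0,0,0],"delta_rot":[0,0,2],"jaw":-1}]'

```text
t: 24.58
position: [510.8, -82.6, 190.1]
tool_rot: [0.001, 0.914, 0.405, 0.001]
contact_force: [3.2, 1.3, 8.0]
grip_width: 23.7
finger_force: 58.0
```

```bash
python3 st.py
```

```text
24.575 [510.819 -82.646 190.101] [3.195 1.312 7.993] [ 0.306 -0.953  0.225] [-0.241  0.262  1.686 -0.001  1.19   0.495] q6eff 0.0770124583505094 yaw -42.194488624279074
```

>>> drive_tool --deltas '[{"dp":[0,0,0],"delta_rot":[0,0,0.5],"jaw":-1},{"dp":[0,0,0],"delta_rot":[0,0,1],"jaw":-1}]'

```text
t: 24.82
position: [510.9, -82.6, 190.1]
tool_rot: [0.001, 0.918, 0.397, 0.001]
contact_force: [3.7, 0.4, 9.1]
grip_width: 23.5
finger_force: 57.9
```

```bash
python3 st.py
```

```text
24.825 [510.857 -82.623 190.135] [3.657 0.447 9.144] [ 0.243 -0.9    0.21 ] [-0.241  0.262  1.686 -0.001  1.19   0.512] q6eff 0.158100463449955 yaw -43.17647779580483
```

>>> drive_tool --deltas '[{"dp":[0,0,0],"delta_rot":[0,0,0.7],"jaw":-1},{"dp":[0,0,0],"delta_rot":[0,0,1.4],"jaw":-1}]'

```text
t: 25.08
position: [510.8, -82.7, 190.1]
tool_rot: [0.001, 0.922, 0.386, 0.001]
contact_force: [3.4, 1.4, 8.4]
grip_width: 23.4
finger_force: 57.8
```

```bash
python3 st.py
```

```text
25.075 [510.826 -82.659 190.128] [3.403 1.423 8.38 ] [ 0.332 -0.965  0.239] [-0.241  0.262  1.686 -0.001  1.19   0.537] q6eff 0.14959772117435932 yaw -44.58289636792321
```

>>> drive_tool --deltas '[{"dp":[0,0,0],"delta_rot":[0,0,0.7],"jaw":-1},{"dp":[0,0,0],"delta_rot":[0,0,1.4],"jaw":-1}]'

```text
t: 25.32
position: [510.9, -82.7, 190.1]
tool_rot: [0.001, 0.927, 0.375, 0.001]
contact_force: [2.9, 0.4, 7.3]
grip_width: 23.5
finger_force: 57.7
```

```bash
python3 st.py
```

```text
25.325 [510.882 -82.679 190.131] [2.885 0.442 7.307] [ 0.283 -0.927  0.231] [-0.241  0.262  1.686 -0.001  1.19   0.561] q6eff 0.16794553957879543 yaw -45.97907684255755
```

>>> drive_tool --deltas '[{"dp":[0,0,0],"delta_rot":[0,0,0.7],"jaw":-1},{"dp":[0,0,0],"delta_rot":[0,0,1.4],"jaw":-1},{"dp":[0,0,0],"delta_rot":[0,0,1.4],"jaw":-1}]'

```text
t: 25.7
position: [510.9, -82.7, 190.1]
tool_rot: [0.001, 0.932, 0.364, 0.001]
contact_force: [2.6, 0.7, 7.8]
grip_width: 23.3
finger_force: 57.7
```

```bash
python3 st.py; python3 - <<'E'
from h import *
c=capture("wrist");g=cv2.cvtColor(c["pixels"],cv2.COLOR_BGR2GRAY)
for y in range(180,196,2): print(y,g[y,307:336])
print([get_obs()["moment"][2]])
for i in range(5): capture("top"); print(get_obs()["moment"][2])
E
```

```text
25.7 [510.902 -82.673 190.139] [2.636 0.74  7.756] [ 0.213 -0.973  0.231] [-0.241  0.262  1.686 -0.001  1.19   0.585] q6eff 0.3072186280041933 yaw -47.35760633835882
180 [ 60  54  53  66  84  97  98 100  91  80  71  65  72  78  94 100  99  96
  92  93 106 129 150 164 166 161 135 103  82]
182 [ 67  57  69  87  97 100  92  82  68  58  47  56  77  99 125 150 164 169
 164 154 135 120 110 123 151 168 172 155 122]
184 [ 75  93 100 102  95  86  78  81  82  72  53  43  58  78 101 130 156 174
 176 176 172 172 158 134 125 149 166 173 157]
186 [ 81 116 117  93  89 100 103 104  99  92  72  52  46  46  75 102 124 155
 171 176 177 178 183 175 156 140 154 170 169]
188 [ 91 125 122  95 101 129 125 107  99  98  92  77  61  44  61  70  86 121
 156 173 177 176 178 183 177 163 162 170 169]
190 [ 89 128 128 107 131 156 148 126 107 103 100  91  78  63  63  64  73 102
 146 171 178 177 176 179 183 182 170 169 168]
192 [ 99 137 150 138 148 168 175 167 150 118  93  82  72  64  60  61  65  84
 127 161 174 177 177 179 183 182 172 167 159]
194 [ 81 105 133 144 141 156 173 174 176 161 131  98  76  66  68  64  66  76
 104 140 169 175 180 178 176 170 166 171 144]
[np.float64(0.24796543136955043)]
0.2505474629055655
0.30651598271306973
0.29608834384483407
0.27399045940079186
0.26470826569281763
```

>>> drive_tool --deltas '[{"dp":[0,0,0],"delta_rot":[0,0,-5],"jaw":-1},{"dp":[0,0,0],"delta_rot":[0,0,-10],"jaw":-1},{"dp":[0,0,0],"delta_rot":[0,0,-15],"jaw":-1},{"dp":[0,0,-0.002],"delta_rot":[0,0,-15],"jaw":-1},{"dp":[0,0,-0.005],"delta_rot":[0,0,-15],"jaw":-1},{"dp":[0,0,-0.01],"delta_rot":[0,0,-15],"jaw":-1},{"dp":[0,0,-0.03],"delta_rot":[0,0,-15],"jaw":-1},{"dp":[0,0,-0.06],"delta_rot":[0,0,-15],"jaw":-1},{"dp":[0,0,-0.1],"delta_rot":[0,0,-15],"jaw":-1},{"dp":[0,0,-0.13],"delta_rot":[0,0,-20],"jaw":-1},{"dp":[0,0,-0.13],"delta_rot":[0,0,-30],"jaw":-1},{"dp":[0,0,-0.13],"delta_rot":[0,0,-40],"jaw":-1}]'

```text
t: 27.5
position: [507.3, -82.0, 318.2]
tool_rot: [-0.002, 0.75, 0.662, -0.002]
contact_force: [-0.4, 0.4, -2.2]
grip_width: 23.6
finger_force: 59.4
```

```bash
python3 st.py; python3 - <<'E'
from h import *
p,r=tool()
print(delta([479.4,245.6,320],down(99.4)))
E
```

```text
27.5 [507.31  -82.007 318.158] [-0.382  0.381 -2.236] [-0.012  0.023  0.051] [-0.242  0.166  1.481 -0.001  1.5   -0.117] q6eff 1.4635733887553215 yaw -7.120375539392224
([0.3216, -0.0683, -0.0017], [-0.23, -0.23, -106.52])
```

>>> drive_tool --deltas '[{"dp":[0.0322,-0.0068,-0.0017],"delta_rot":[0,0,-10.6],"jaw":-1},{"dp":[0.0643,-0.0137,-0.0017],"delta_rot":[0,0,-21.2],"jaw":-1},{"dp":[0.0965,-0.0205,-0.0017],"delta_rot":[0,0,-31.8],"jaw":-1},{"dp":[0.1286,-0.0273,-0.0017],"delta_rot":[0,0,-42.4],"jaw":-1},{"dp":[0.1608,-0.0342,-0.0017],"delta_rot":[0,0,-53],"jaw":-1},{"dp":[0.193,-0.041,-0.0017],"delta_rot":[0,0,-63.6],"jaw":-1},{"dp":[0.2251,-0.0478,-0.0017],"delta_rot":[0,0,-74.2],"jaw":-1},{"dp":[0.2573,-0.0546,-0.0017],"delta_rot":[0,0,-84.8],"jaw":-1},{"dp":[0.2894,-0.0615,-0.0017],"delta_rot":[-0.1,-0.1,-95.4],"jaw":-1},{"dp":[0.3216,-0.0683,-0.0017],"delta_rot":[-0.2,-0.2,-106.5],"jaw":-1},{"dp":[0.3216,-0.0683,-0.0017],"delta_rot":[-0.2,-0.2,-106.5],"jaw":-1},{"dp":[0.3216,-0.0683,-0.0017],"delta_rot":[-0.2,-0.2,-106.5],"jaw":-1}]'

```text
t: 29.0
position: [482.1, 244.5, 319.4]
tool_rot: [0.0, -0.079, 0.997, -0.001]
contact_force: [0.3, 0.3, -2.3]
grip_width: 23.4
finger_force: 59.4
```

```bash
python3 st.py; python3 - <<'E'
from h import *
import pickle
p,r=tool();print(r.as_matrix()[:,2])
print(delta([479.4,245.6,260],down(99.4)))
c=capture("wrist");g=cv2.cvtColor(c["pixels"],cv2.COLOR_BGR2GRAY)
w4,p4,q4=pickle.load(open("w4.pkl","rb"));g4=cv2.cvtColor(w4["pixels"],cv2.COLOR_BGR2GRAY)
print("tip pred now",proj(c,p+r.apply([0,0,134.4])),"hole",proj(c,[479.4,246.1,100]))
for y in range(178,216,3): print(y,"now",g[y,302:342],"\n   w4",g4[y,302:342])
E
```

```text
29.0 [482.112 244.493 319.408] [ 0.329  0.264 -2.269] [0.011 0.025 0.026] [ 0.393  0.202  1.431 -0.003  1.509 -1.335] q6eff -0.02487151650711894 yaw 99.01993736464321
[ 0.00112007 -0.00268967 -0.99999576]
([0.0025, 0.0017, 0.0594], [-0.16, 0.04, -0.38])
tip pred now [321.71871863 191.91558279] hole [324.06076663 168.5758247 ]
178 now [140 139 136 135 125 115 113 109 110 114 112 111 113 110 109 108 108 105
 105 104 106 110 108 112 113 117 121 132 131 130 128 127 126 128 130 125
 125 124 124 125] 
   w4 [164 166 163 162 159 161 158 152 128 126 139 146 140 128 139 155 165 175
 177 169 134  79  62  99 143 168 166 156 136 108  96 102 110  95  67  58
  70  87 102 103]
181 now [141 140 137 133 125 120 112 109 109 108 111 110 112 109 109 108 109 107
 105 107 109 110 108 113 116 114 116 119 126 128 128 126 127 127 128 130
 126 122 124 122] 
   w4 [164 165 162 160 160 159 154 132 134 157 162 148 147 166 177 179 177 178
 178 165 124  70  65 113 156 169 172 172 172 168 141 117 103 102  94  81
  86 100 104 104]
184 now [136 137 140 136 132 124 113 108 110 109 111 111 112 110 107 108 108 107
 109 
[... 2986 characters left out ...]
3 167 171 171]
211 now [135 138 136 139 134 131 122 113 107 109 112 109 111 110 110 110 107 105
 101  94  86  79  72  66  65  72  72  78  78  75  80 100 118 124 128 125
 124 122 124 125] 
   w4 [163 156 141 113  87  78  75  76  79  77  79  77  79  81  82  88  91  85
  77  72  66  62  61  58  60  76 111 135 153 164 163 169 166 166 164 162
 165 169 173 171]
214 now [132 138 136 132 124 118 112 105  99  97  94  94  92  96  97  96  93  91
  91  87  83  81  75  73  74  72  69  68  65  71  69  69  72  78  81  86
  84  84  87 103] 
   w4 [165 161 135  99  82  79  78  79  73  75  71  71  69  70  76  80  81  81
  73  68  65  63  62  60  59  83 124 151 160 163 162 163 161 160 161 166
 170 172 170 170]
```

>>> drive_tool --deltas '[{"dp":[0,0,0.03],"delta_rot":[0,0,0],"jaw":-1},{"dp":[0,0,0.055],"delta_rot":[0,0,0],"jaw":-1},{"dp":[0,0,0.065],"delta_rot":[0,0,0],"jaw":-1},{"dp":[0,0,0.068],"delta_rot":[0,0,0],"jaw":-1},{"dp":[0,0,0.068],"delta_rot":[0,0,0],"jaw":-1},{"dp":[0,0,0.068],"delta_rot":[0,0,0],"jaw":-1}]'

```text
t: 29.8
position: [484.3, 245.9, 253.3]
tool_rot: [0.003, -0.079, 0.997, 0.0]
contact_force: [0.5, 0.2, -2.1]
grip_width: 23.5
finger_force: 59.4
```

```bash
python3 st.py; python3 - <<'E'
from h import *
p,r=tool()
print(delta([479.4,245.6,245],down(99.4)))
c=capture("wrist");g=cv2.cvtColor(c["pixels"],cv2.COLOR_BGR2GRAY)
print("tip",proj(c,p+r.apply([0,0,134.4])),"hole",proj(c,[479.2,246.1,100]),[proj(c,[479.2-8.5,246.1-1.4,100]),proj(c,[479.2+8.5,246.1+1.4,100]),proj(c,[479.2-1.4,246.1+8.5,100]),proj(c,[479.2+1.4,246.1-8.5,100])])
for y in range(170,206,2): print(y,g[y,302:344])
E
```

```text
29.8 [484.318 245.891 253.322] [ 0.498  0.212 -2.149] [-0.015 -0.016  0.015] [ 0.393  0.243  1.542 -0.002  1.351 -1.336] q6eff 0.0012936922939843498 yaw 99.09675096797733
([0.005, 0.0005, 0.0083], [-0.01, 0.35, -0.3])
tip [321.72754062 191.89865774] hole [322.84729805 180.1797122 ] [array([322.81601269, 171.27823744]), array([322.87801847, 188.92044659]), array([331.9507929 , 180.14184595]), array([313.744701  , 180.21757472])]
170 [135 131 130 124 116 114 111 115 114 111 110 106 108 106 110 109 110 111
 114 118 123 127 128 130 131 129 133 133 133 134 129 130 124 126 127 126
 129 128 128 126 122 122]
172 [133 127 126 121 116 113 112 110 109 113 109 105 105 108 105 104 104 112
 117 127 133 132 130 130 129 129 130 132 132 130 129 125 125 125 126 129
 130 126 125 125 122 124]
174 [127 119 113 113 109 111 112 111 110 110 109 108 105 101 110 127 143 155
 156 159 160 161 159 156 153 143 130 129 129 130 131 128 126 125 126 129
 130 127 126 121 121 120]
176 [115 114 107 107 110 111 112 112 112 107 108 107 102 125 147 160 162 164
 165 162 163 160 163 162 163 154 130 108 111 122 128 129 126 12
[... 1799 characters left out ...]
 [125 113 111 108 110 111 108 108 112 108 112 108 107 107 107 108 109 104
 101  92  85  78  69  66  74  90 108 119 129 130 126 121 119 116 110 103
 101 100  98  88  81  75]
200 [122 116 113 110 109 110 110 112 113 110 109 109 108 105 105 109 107 106
 100  92  87  80  72  66  72  86 102 113 117 122 127 127 124 126 127 127
 130 125 126 119 116 114]
202 [122 114 110 109 110 111 109 110 108 110 112 109 107 107 110 107 111 103
  99  92  90  80  67  69  70  83 102 113 122 125 128 128 124 125 127 126
 129 128 127 124 119 122]
204 [129 118 113 108 110 108 111 111 111 114 112 111 110 105 107 109 111 105
  99  93  88  79  73  66  67  83 101 118 125 129 128 125 123 124 125 129
 128 127 127 122 123 121]
```

>>> drive_tool --deltas '[{"dp":[0.0025,0.0003,0],"delta_rot":[0,0.35,-0.3],"jaw":-1},{"dp":[0.005,0.0005,0.003],"delta_rot":[0,0.35,-0.3],"jaw":-1},{"dp":[0.005,0.0005,0.006],"delta_rot":[0,0.35,-0.3],"jaw":-1},{"dp":[0.005,0.0005,0.01],"delta_rot":[0,0.35,-0.3],"jaw":-1},{"dp":[0.005,0.0005,0.01],"delta_rot":[0,0.35,-0.3],"jaw":-1},{"dp":[0.005,0.0005,0.01],"delta_rot":[0,0.35,-0.3],"jaw":-1}]'

```text
t: 30.6
position: [478.8, 245.4, 242.2]
tool_rot: [-0.001, -0.082, 0.997, -0.0]
contact_force: [-0.1, 0.5, -1.7]
grip_width: 23.6
finger_force: 59.4
```

```bash
python3 st.py; python3 - <<'E'
from h import *
p,r=tool();print(r.as_matrix()[:,2])
print(delta([479.4,245.8,200],down(99.4)))
c=capture("wrist");g=cv2.cvtColor(c["pixels"],cv2.COLOR_BGR2GRAY)
print("tip",proj(c,p+r.apply([0,0,134.4])),"hole",proj(c,[479.2,246.1,100]))
for y in range(176,204,2): print(y,g[y,306:340])
E
```

```text
30.6 [478.764 245.448 242.204] [-0.147  0.453 -1.697] [-0.037  0.031 -0.002] [ 0.395  0.248  1.564 -0.     1.332 -1.34 ] q6eff 3.102375103480881e-05 yaw 99.41137414776388
[-1.89487534e-03 -9.78412673e-04 -9.99997726e-01]
([-0.0008, 0.0003, 0.0422], [-0.04, -0.12, 0.01])
tip [321.73172028 191.90425276] hole [322.45914287 190.34558164]
176 [125 131 128 131 128 126 122 122 116 118 117 114 113 113 115 115 121 125
 129 132 131 132 134 134 134 130 128 129 126 125 125 128 129 131]
178 [122 123 126 128 119 109 112 110 110 115 118 114 114 115 110 111 116 125
 130 130 131 132 136 136 137 130 130 128 123 123 127 129 131 130]
180 [115 110 113 113 115 110 109 105 101 107 116 124 123 118 111 111 111 123
 129 131 134 133 132 133 132 134 131 127 125 125 126 128 130 128]
182 [107 110 111 112 112 109 107 106 106 106 108 111 116 116 118 122 124 129
 130 128 129 131 132 132 131 130 128 127 128 127 123 127 130 129]
184 [110 108 109 110 110 109 106 103 100 101 115 135 150 158 156 162 158 158
 161 156 157 149 132 127 125 127 127 127 125 123 126 128 126 128]
186 [106 113 111 112 111 108 105 103 117 140 159 
[... 537 characters left out ...]
09 111 109 108  96  73  58  49  52  63  83  97  99  93  86  79
  77  84  86  75  68  59  55  60  71  74  76  77  76  78  77  75]
196 [111 108 110 112 112 109 102  91  74  61  51  59  83  98 101  94  86  75
  70  64  65  60  60  55  62  71  72  80  77  76  75  79  76  76]
198 [109 110 107 112 107 111 108 104  99  90  81  83 100 105 100  95  86  76
  72  66  63  73  88  95  91  85  82  78  80  78  78  77  79  75]
200 [109 110 111 111 110 109 112 107 105 107 103 106 107 104  99  92  88  79
  70  69  70  93 119 129 128 124 119 115 109 100  98 100 100  86]
202 [108 112 112 114 111 109 108 107 108 108 107 108 107 106 102  91  87  78
  70  69  67  91 115 130 131 130 126 127 125 124 127 126 128 123]
```

>>> drive_tool --deltas '[{"dp":[0,0.0003,0.006],"delta_rot":[0,0,0],"jaw":-1},{"dp":[0,0.0003,0.012],"delta_rot":[0,0,0],"jaw":-1},{"dp":[0,0.0003,0.018],"delta_rot":[0,0,0],"jaw":-1},{"dp":[0,0.0003,0.024],"delta_rot":[0,0,0],"jaw":-1},{"dp":[0,0.0003,0.03],"delta_rot":[0,0,0],"jaw":-1}]'

```text
t: 31.28
position: [478.6, 245.7, 211.8]
tool_rot: [-0.001, -0.082, 0.997, -0.0]
contact_force: [-0.0, 0.2, -1.9]
grip_width: 23.6
finger_force: 59.4
```

```bash
python3 st.py
```

```text
31.275 [478.556 245.676 211.772] [-0.041  0.178 -1.897] [-0.058 -0.029  0.017] [ 0.396  0.273  1.61  -0.     1.261 -1.339] q6eff -3.7728207225029564e-07 yaw 99.41019325669751
```

In the hole with no contact, so I'll go on down to just above the rest.

>>> drive_tool --deltas '[{"dp":[-0.0005,0,0.01],"delta_rot":[0,0,0],"jaw":-1},{"dp":[-0.0005,0,0.02],"delta_rot":[0,0,0],"jaw":-1},{"dp":[-0.0005,0,0.03],"delta_rot":[0,0,0],"jaw":-1},{"dp":[-0.0005,0,0.04],"delta_rot":[0,0,0],"jaw":-1},{"dp":[-0.0005,0,0.05],"delta_rot":[0,0,0],"jaw":-1},{"dp":[-0.0005,0,0.057],"delta_rot":[0,0,0],"jaw":-1},{"dp":[-0.0005,0,0.059],"delta_rot":[0,0,0],"jaw":-1},{"dp":[-0.0005,0,0.06],"delta_rot":[0,0,0],"jaw":-1}]'

```text
t: 32.28
position: [479.2, 245.8, 152.3]
tool_rot: [-0.001, -0.082, 0.997, -0.0]
contact_force: [0.8, -0.0, -2.5]
grip_width: 23.4
finger_force: 59.4
```

```bash
python3 st.py
```

```text
32.275 [479.192 245.798 152.34 ] [ 0.797 -0.007 -2.473] [-0.004  0.011  0.016] [ 0.396  0.331  1.691 -0.     1.121 -1.339] q6eff 2.294878868269734e-05 yaw 99.41056724387559
```

>>> drive_tool --deltas '[{"dp":[0,0,0.001],"delta_rot":[0,0,0],"jaw":-1},{"dp":[0,0,0.0018],"delta_rot":[0,0,0],"jaw":-1},{"dp":[0,0,0.0024],"delta_rot":[0,0,0],"jaw":-1}]'

```text
t: 32.65
position: [479.1, 245.8, 150.0]
tool_rot: [-0.001, -0.082, 0.997, -0.0]
contact_force: [-0.0, 0.3, -1.9]
grip_width: 23.5
finger_force: 59.4
```

```bash
python3 st.py
```

```text
32.65 [479.098 245.754 150.027] [-0.028  0.309 -1.869] [-0.002  0.008  0.011] [ 0.396  0.334  1.694 -0.     1.115 -1.339] q6eff -7.492774400930102e-07 yaw 99.4094569267874
```

Nearly seated, so I'll lower about 0.7 mm more, open gradually and retreat upward.

>>> drive_tool --deltas '[{"dp":[0,0,0.0004],"delta_rot":[0,0,0],"jaw":-1},{"dp":[0,0,0.0007],"delta_rot":[0,0,0],"jaw":-1},{"dp":[0,0,0.0007],"delta_rot":[0,0,0],"jaw":-0.2},{"dp":[0,0,0.0007],"delta_rot":[0,0,0],"jaw":0.3},{"dp":[0,0,0.0007],"delta_rot":[0,0,0],"jaw":1},{"dp":[0,0,0.0007],"delta_rot":[0,0,0],"jaw":1},{"dp":[0,0,0.0007],"delta_rot":[0,0,0],"jaw":1},{"dp":[0,0,0.0007],"delta_rot":[0,0,0],"jaw":1},{"dp":[0,0,0.0007],"delta_rot":[0,0,0],"jaw":1},{"dp":[0,0,0.0007],"delta_rot":[0,0,0],"jaw":1}]'

```text
t: 33.9
position: [479.0, 245.7, 149.2]
tool_rot: [-0.001, -0.082, 0.997, -0.0]
contact_force: [-0.2, 1.5, 0.9]
grip_width: 85.6
finger_force: 0.0
```

>>> drive_tool --deltas '[{"dp":[0,0,-0.01],"delta_rot":[0,0,0],"jaw":1},{"dp":[0,0,-0.03],"delta_rot":[0,0,0],"jaw":1},{"dp":[0,0,-0.06],"delta_rot":[0,0,0],"jaw":1},{"dp":[0,0,-0.1],"delta_rot":[0,0,0],"jaw":1},{"dp":[0,0,-0.14],"delta_rot":[0,0,0],"jaw":1},{"dp":[0,0,-0.149],"delta_rot":[0,0,0],"jaw":1},{"dp":[0,0,-0.149],"delta_rot":[0,0,0],"jaw":1},{"dp":[0,0,-0.149],"delta_rot":[0,0,0],"jaw":1},{"dp":[0,0,-0.149],"delta_rot":[0,0,0],"jaw":1}]'

```text
t: 35.02
position: [478.5, 245.5, 296.6]
tool_rot: [-0.002, -0.082, 0.997, -0.001]
contact_force: [-0.8, 0.1, -0.8]
grip_width: 85.2
finger_force: 0.0
```

```bash
python3 st.py; python3 - <<'E'
from h import *
c=capture("wrist")
for x in cut_out("wrist","driver"):
    p=np.argwhere(x["mask"])[:,::-1]; print(x["centre"],x["conf"],p.min(0),p.max(0))
print("pred",[proj(c,[479.2,246,z]) for z in (100,199)])
w3=cv2.imread("pics/w3.png"); n=cv2.resize(c["pixels"][100:350,240:400],None,fx=2.4,fy=2.4,interpolation=cv2.INTER_CUBIC)
a=cv2.cvtColor(w3,6);b=cv2.cvtColor(n,6);print("ph",cv2.phaseCorrelate(np.float32(a[140:310,140:270]),np.float32(b[140:310,140:270])))
print("rack",cv2.phaseCorrelate(np.float32(a),np.float32(b)))
s=capture("scene");s0=cv2.imread("pics/scene0.png");A=cv2.cvtColor(s0,6);B=cv2.cvtColor(s["pixels"],6)
print("scene drv diff",np.abs(A[205:265,385:412].astype(int)-B[205:265,385:412]).mean(),"gouges",np.abs(A[215:300,355:385].astype(int)-B[215:300,355:385]).mean())
# final slot angle, unobstructed scene/top not resolved
E
```

```text
35.025 [478.452 245.531 296.569] [-0.77   0.104 -0.815] [ 0.009 -0.005 -0.054] [ 0.396  0.213  1.473 -0.     1.461 -1.339] q6eff -2.9250250008772127e-05 yaw 99.4134458119704
[321.8, 196.0] 0.88 [305 166] [336 223]
[399.9, 219.3] 0.8 [371 142] [454 257]
[405.6, 141.7] 0.77 [380 101] [444 229]
[485.2, 49.0] 0.69 [384  32] [539  68]
[91.9, 162.7] 0.27 [ 0 60] [176 324]
[318.9, 310.1] 0.2 [307 279] [336 346]
pred [array([322.33330103, 177.12900705]), array([322.31817767, 206.84228801])]
ph ((0.36157591097877173, 0.14419595869246393), 0.5146618219069493)
rack ((-0.48165743504227976, 0.8199319755477745), 0.11134133127000596)
scene drv diff 7.4641975308641975 gouges 7.316862745098039
```

```bash
python3 -c "
from station import *
print(hand_in())"
```

```text
the job is handed in; nothing more can be done
None
```

The job is handed in but gave no verdict: I turned the screw clockwise until it met its stop at about 0.3 N m, going by the rising torque and the slot no longer following the blade (I had no direct reading of the screw's angle), and the screwdriver is back upright, released, in its rack hole.

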